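Lever up the citrus press onto its fold-down legs

ROBOT

A 7-joint arm with a two-finger parallel gripper is mounted at the origin on a cart in front of the work surface, level with it; the furniture and walls round the work are solid. World frame = base frame: x ahead of the robot, y to its left, z up, the work surface at z = 0. Lengths are in m, angles in rad, forces in N, time in s.
With the tool pointing down it reaches from about 0.4 to 0.9 m from the base axis. Payload 5.6 kg.
Tool frame: the origin (TCP) lies at the centre of the arm's flange, where the gripper is bolted on; the fingertips stand 190 mm ahead of it and the grasp point (between the pads) lies 171 mm ahead of it; z points along the fingers, y is the line along which they close (so a half turn about z gives the same grasp; the last joint's range is limited). The gripper opens to 92 mm and grips with 3 to 60 N. Pads are 20 mm wide; open, the fingers measure 128 mm over their backs; the gripper's body (75 mm by 189 mm) begins 69 mm behind the grasp point.
Start: joints at [1.271, 0.468, -0.012, 1.603, 0.006, 1.071, -0.056], TCP at [0.165, -0.629, 0.405] pointing down, gripper open.
Joint ranges: [-2.53, 2.53], [-0.31, 2.02], [-1.57, 1.55], [0.28, 2.44], [-1.29, 4.43], [0.15, 1.84], [-2.92, 2.92]. Speed limits (rad/s): [2.57, 2.57, 3.14, 3.14, 3.14, 3.14, 3.14].

INTERFACE

Orientations are given as [roll, pitch, yaw] about the fixed x, y, z axes, in that order (R = Rz(yaw) Ry(pitch) Rx(roll)).
In Python, from rig import arm, viewer gives the robot as it stands. The module is installed in compiled form; this text tells all that it offers.
- The arm moves only by the tool send_rows, never from a script. Its argument "series" is a list of rows, each a list of 7 numbers: the shift along the world's x, y, z scaled (see below), then the turn, a rotation vector about the world's x, y, z scaled (see below), then the gripper command: -1 is fully open, 1 is shut, values between are in proportion. In form: [[dx, dy, dz, ax, ay, az, grip], ...]. A call has exactly 5 rows; each row is the pose to reach, as a shift and turn from the pose commanded when the call began, turning the shorter way round; what a row does not reach only later rows make up. The controller multiplies each number of a shift by 0.5 m and each number of a turn by pi rad. A row lasts 1/12 s, in which the tool goes at most 41.7 mm and 7.16 degrees, less where a joint would pass 70% of its speed; a pose out of reach is approached as far as the arm can. A call with a number of a shift or a turn outside -1 to 1 is refused whole. A call with a gripper value outside its range is refused whole. The fingers move at their own pace and stop on an object; "squeeze" is the grip in N (left out, the last holds). Time passes only in rows, so rows that repeat a pose let the fingers close, or fill a call up. It gives the time, the measured TCP pose, the force, the opening and the grip force at its end, in the units of the state.
- arm.state(): the state, without advancing time (a new reading comes with each control period).
- viewer.grab_frame(name): name is "scene" or "side" or "wrist"; returns the picture (400x640x3 uint8, red, green, blue); there is no depth.
- viewer.calibration(name): a dict with "camera_matrix" (3x3 intrinsics, pixels), "extrinsics" (4x4, takes a point from camera to world coordinates); the wrist camera has in their place "tool_from_camera" (4x4, takes a point from camera to tool coordinates, whose origin is the TCP and whose axes are the flange's). Camera axes: x right, y down, z forward; pixel columns grow to the right and rows downward; lengths in m; the calibration is good to about 2 mm. A picture is of the moment at which its call begins: read the wrist's pose just before it. calibration takes no time and is no camera call.
- arm.hand_in(): hands the job in; it is judged then, once.
The state is a dict: "t": time; "q": joint angles; "joint_vel": joint speeds; "effort": joint torques, N m; "position": TCP position; "orientation": TCP orientation; "ft_force": force on the tool from outside, world axes, zero at the start; "torque": the same for the moment, N m; "finger_gap": finger opening in m; "finger_force": force on a finger pad.
Only numpy, scipy, OpenCV 4.12 (cv2) and the standard library are available. Lean on these libraries where they do the work, as an engineer would, in place of code of your own. Each camera call takes 0.05 s, during which the arm holds its last target. There are 200 camera calls.

TASK

Use the yellow-handled pry bar over the fulcrum block to lever up the front of the heavy citrus press: push the bar's toe under the yellow-marked front lip against the stop, resting the bar in the block's saddle, then press the handle down slowly only until the press's orange spring legs have swung fully down, and stop there. Ease the press gently down onto its legs, then draw the bar out and lay it flat on the counter, clear of the press and the block. Lift and steady the press only with the bar, never by hand, do not shove it or pry hard, and leave the other things where they are.

Things in the scene. Friction and masses are not known exactly. Their poses are not given: they have to be found in the camera images.
- press: Heavy grey citrus press, 2.8 to 4.4 kg, base plate 200 x 140 x 22 mm (175 wide over the legs), 290 high. Origin: counter level under the base's centre; x to its rear (front edge at x = -100 mm), z up. Plate underside 14 mm up on rubber feet; levered, it pivots on the rear feet (x = +85). Under it, 30 mm in, a stop 50 wide (face x = -70, 3.5 to 14 high). A level push of 14 N shifts it.
- lip (a point): Middle of the press's front lower edge under the yellow mark, 14 mm above the counter at the start (press frame -100, 0, 14 mm). Lifting here takes about 9 to 15 N.
- legs (a joint): Two orange legs hinged outside the press's flanks (hinge 60 mm ahead of its origin, 48 mm up). Rad: at the start 0.1 to 0.5, leaning back on the counter; a spring swings them forward as the press rises; they snap past upright to an end stop at 1.08 and lock there under load. Their screwed feet are set differently each time, so they pass at 9 to 20 mm of lip lift.
- foot (a point): The bottom of the left leg's rubber foot: once the legs are down, its height is how far the feet still hang above the counter.
- fulcrum: Dark steel fulcrum block with a rounded brass ridge, 44 x 60 x 32 mm, fixed to the counter in front of the press. Origin under its centre, x towards the press, z up. The ridge runs along y, its top 20 mm up; two cheeks 35 mm apart (inside) and 32 mm high keep the bar on it.
- saddle (a point): Top of the fulcrum's brass ridge at its middle, 20 mm above the counter.
- pry_bar: Steel pry bar, 240 mm, 0.25 kg, lying on the counter. Origin: underside, mid length; x to the toe, z up. Yellow handle x -120 to -20, 22 wide, 20 thick (z 0 to 20); flat shaft 18 x 8 mm to x = 88; toe 18 wide, 5 thick, bent up 0.2 rad, ends at x = 121. It enters under the lip over the ridge sloping down 0.45 rad, and 0.3 once home; let go there, it leans on ridge and lip.
- bar_tip (a point): The end of the bar's toe, mid thickness (121, 0, 9.4 mm in the bar's frame).
- bar_grip (a point): Middle of the top of the yellow handle (-70, 0, 20 mm in the bar's frame).
- jigger: Steel jigger, 45 mm wide, 85 mm high, a bystander; origin under its centre, z up.
- salt_shaker: Salt shaker, 44 mm wide, 90 mm high, a bystander; origin under its centre, z up.
- sugar_tin: Tin with a green and white label, 76 mm wide, 58 mm high, a bystander; origin under its centre, z up.
- coasters: Stack of round cork coasters, 68 mm wide, 20 mm high, a bystander; origin under its centre, z up.

How it is judged:
By the outcome, as a careful person would: the job done as asked, in the order asked, and still so for the second after the job is handed in, with the robot touching nothing.
It also fails if it takes over 72 s, if anything falls off the work surface, if the arm or the gripper's body presses on something with over 40 N, if the wrist force passes 120 N, or if a joint passes its speed limit or range.

## Working session

There is one attempt and no reset: what is moved stays moved. The work goes in short steps, Python scripts to look and compute and a tool call to move; the robot and the scene stay as the last step left them, time stands still between calls to the robot, and variables do not carry over. Pictures are saved under pics/ and viewed, at most 10 in all, crops included, and the job is handed in when it is done.

Besides the shell and the picture viewer there is one more tool, called after "Emit:" by a JSON object that holds its "op" and its "data", one argument or row to a line. send_rows: Moves the arm, as the interface text tells. Its arguments: {"type":"object","properties":{"series":{"type":"array"},"squeeze":{"type":"number"}},"required":["series"]}

```bash
mkdir -p pics
cat > h.py <<'E'
import numpy as np, cv2
from rig import arm, viewer
def save(n,f):
    im=viewer.grab_frame(n); cv2.imwrite('pics/'+f+'.png',im[:,:,::-1]); return im
def cal(n):
    c=viewer.calibration(n); return np.array(c["camera_matrix"]),np.array(c["extrinsics"])
def ray(n,uv):
    K,E=cal(n); d=E[:3,:3]@np.linalg.solve(K,[uv[0],uv[1],1.]); return E[:3,3],d/np.linalg.norm(d)
def onz(n,uv,z):
    o,d=ray(n,uv); return o+d*(z-o[2])/d[2]
def two(a,ua,b,ub):
    o1,d1=ray(a,ua);o2,d2=ray(b,ub)
    s=np.linalg.lstsq(np.c_[d1,-d2],o2-o1,rcond=None)[0]
    p,q=o1+d1*s[0],o2+d2*s[1]; return (p+q)/2,np.linalg.norm(p-q)
def proj(n,P):
    K,E=cal(n); P=np.atleast_2d(P); c=(P-E[:3,3])@E[:3,:3]; p=c@K.T; return p[:,:2]/p[:,2:]
E
python3 - <<'E'
from h import *
np.set_printoptions(precision=3,suppress=True)
save('scene','s0');save('side','d0')
for n in('scene','side'):
    K,E=cal(n);print(n,K.tolist(),E)
print(arm.state())
E
```

```text
scene [[455.4466616582925, 0.0, 321.35281810034076], [0.0, 455.4466616582925, 198.08436851582525], [0.0, 0.0, 1.0]] [[ 0.932 -0.186  0.311  0.33 ]
 [-0.362 -0.504  0.784 -0.646]
 [ 0.011 -0.844 -0.537  0.611]
 [ 0.     0.     0.     1.   ]]
side [[363.9170970498619, 0.0, 314.9939506029271], [0.0, 363.9170970498619, 201.99613649416435], [0.0, 0.0, 1.0]] [[ 0.938 -0.178  0.297  0.386]
 [-0.346 -0.457  0.82  -0.58 ]
 [-0.01  -0.872 -0.49   0.468]
 [ 0.     0.     0.     1.   ]]
{'t': 0.1, 'q': array([ 1.271,  0.468, -0.012,  1.604,  0.006,  1.071, -0.056]), 'joint_vel': array([-0.001, -0.   ,  0.   , -0.003,  0.001,  0.   , -0.001]), 'effort': array([  0.001, -52.165,  -0.013, -24.437,  -0.057,   0.014,   0.   ]), 'position': array([ 0.165, -0.628,  0.404]), 'orientation': array([-3.14 ,  0.   ,  0.257]), 'ft_force': array([-0.009, -0.575,  0.684]), 'torque': array([-0.018,  0.017,  0.006]), 'finger_force': 0.0, 'finger_gap': 0.09164813327175203}
```

View pics/s0.png

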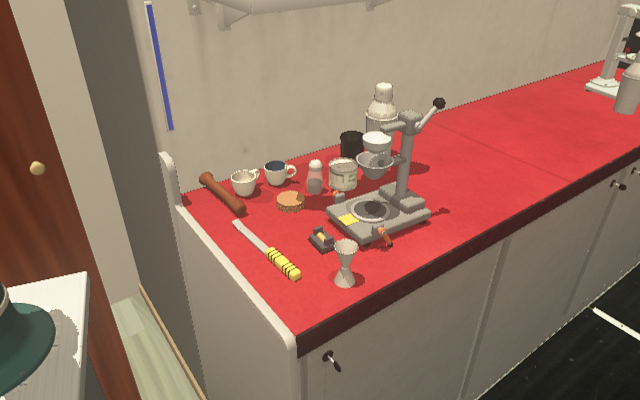

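View pics/d0.png

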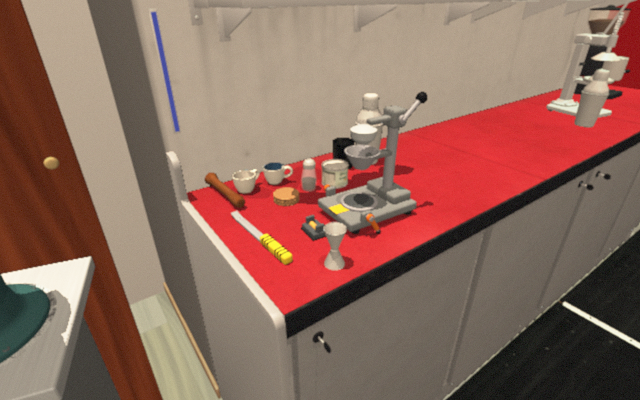

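The scene view shows the bar at (235,222)-(298,275), the fulcrum at (322,239), the press's yellow mark at (348,219), and the jigger at (345,265). Next I'll get rough positions and a magnified crop.

Run:
```python
from h import *
np.set_printoptions(precision=3,suppress=True)
im=cv2.imread('pics/s0.png')
cv2.imwrite('pics/s0c.png',cv2.resize(im[170:300,225:445],None,fx=3.6,fy=3.6,interpolation=cv2.INTER_CUBIC))
for nm,uv,z in [('toe',(235,222),.01),('butt',(298,275),.02),('fulc',(322,239),.02),('lipmark',(348,219),.036),('jig',(345,285),0),('coaster',(290,200),.02),('salt',(314,192),0),('tin',(343,186),0),('leg',(388,243),0),('pressR',(430,214),.03),('pressL',(357,242),.014),('counterL',(182,205),0),('counterfront',(297,350),0)]:
    print(nm,onz('scene',uv,z))
print(viewer.calibration('wrist'))
```

```text
toe [0.458 0.206 0.01 ]
butt [ 0.531 -0.022  0.02 ]
fulc [0.615 0.067 0.02 ]
lipmark [0.686 0.094 0.036]
jig [ 0.613 -0.059  0.   ]
coaster [0.598 0.236 0.02 ]
salt [0.676 0.28  0.   ]
tin [0.758 0.282 0.   ]
leg [0.753 0.028 0.   ]
pressR [0.872 0.055 0.03 ]
pressL [0.683 0.038 0.014]
counterL [0.355 0.334 0.   ]
counterfront [ 0.478 -0.172  0.   ]
{'camera_matrix': array([[300.619,   0.   , 320.356],
       [  0.   , 300.619, 198.474],
       [  0.   ,   0.   ,   1.   ]]), 'tool_from_camera': array([[-0.   , -0.962, -0.272,  0.076],
       [ 1.   , -0.   ,  0.001, -0.   ],
       [-0.001, -0.272,  0.962,  0.021],
       [ 0.   ,  0.   ,  0.   ,  1.   ]])}
```

View pics/s0c.png

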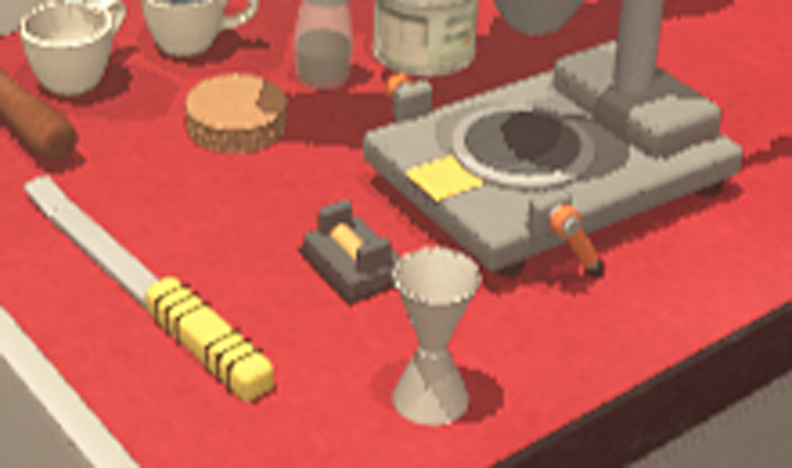

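The crop gives a clear view of the bar, the fulcrum, the press front with its yellow mark, and the right leg. I'll move the wrist camera over the bar at tool yaw ≈108°.

Emit:
{"op": "send_rows", "data": {
  "series": [
    [0.05,0.06,0,0,0,0.026,-1],
    [0.1,0.12,0,0,0,0.052,-1],
    [0.15,0.18,0,0,0,0.078,-1],
    [0.2,0.24,0,0,0,0.104,-1],
    [0.25,0.3,0,0,0,0.13,-1]
  ]
}}

```text
t: 0.52
position: [0.2908, -0.477, 0.4044]
orientation: [-3.141, 0.0, 0.669]
ft_force: [0.3, -0.5, -0.1]
finger_gap: 0.092
finger_force: 0.0
```

Emit:
{"op": "send_rows", "data": {
  "series": [
    [0.05,0.065,0,0,0,0.026,-1],
    [0.1,0.13,0,0,0,0.052,-1],
    [0.15,0.195,0,0,0,0.078,-1],
    [0.2,0.26,0,0,0,0.104,-1],
    [0.25,0.325,0,0,0,0.13,-1]
  ]
}}

```text
t: 0.93
position: [0.4157, -0.3144, 0.4046]
orientation: [-3.141, 0.0, 1.077]
ft_force: [0.4, -1.4, 0.5]
finger_gap: 0.092
finger_force: 0.0
```

Emit:
{"op": "send_rows", "data": {
  "series": [
    [0.03,0.07,0,0,0,0.026,-1],
    [0.06,0.14,0,0,0,0.052,-1],
    [0.09,0.21,0,0,0,0.078,-1],
    [0.12,0.28,0,0,0,0.104,-1],
    [0.15,0.35,0,0,0,0.13,-1]
  ]
}}

```text
t: 1.35
position: [0.4903, -0.1394, 0.4046]
orientation: [-3.141, 0.0, 1.486]
ft_force: [-0.2, -0.4, -0.3]
finger_gap: 0.0919
finger_force: 0.0
```

Emit:
{"op": "send_rows", "data": {
  "series": [
    [0.01,0.065,0,0,0,0.026,-1],
    [0.02,0.13,0,0,0,0.052,-1],
    [0.03,0.195,0,0,0,0.078,-1],
    [0.04,0.26,0,0,0,0.104,-1],
    [0.05,0.325,0,0,0,0.13,-1]
  ]
}}

```text
t: 1.77
position: [0.5149, 0.0228, 0.4045]
orientation: [-3.141, 0.0, 1.894]
ft_force: [0.2, -0.4, 0.1]
finger_gap: 0.0919
finger_force: 0.0
```

```bash
cat >> h.py <<'E'
from scipy.spatial.transform import Rotation as Rot
def pose():
    s=arm.state(); T=np.eye(4); T[:3,:3]=Rot.from_euler('xyz',s['orientation']).as_matrix(); T[:3,3]=s['position']; return T
W=viewer.calibration('wrist')
def wz(T,uv,z):
    E=T@np.array(W['tool_from_camera']); d=E[:3,:3]@np.linalg.solve(W['camera_matrix'],[uv[0],uv[1],1.]); o=E[:3,3]
    return o+d*(z-o[2])/d[2]
def wproj(T,P):
    E=T@np.array(W['tool_from_camera']); c=(np.atleast_2d(P)-E[:3,3])@E[:3,:3]; p=c@np.array(W['camera_matrix']).T; return p[:,:2]/p[:,2:]
E
python3 - <<'E'
from h import *
T=pose();np.save('T1.npy',T);save('wrist','w1');s=arm.state();print(s['t'],s['position'],s['orientation'],s['q'])
E
```

```text
1.8167 [0.51502739 0.02966433 0.40510044] [ 3.13873546 -0.00396674  1.90646378] [ 0.4321403   0.32088172 -0.65950932  1.89470868  0.22664022  0.99951784
  0.00988707]
```

View pics/w1.png

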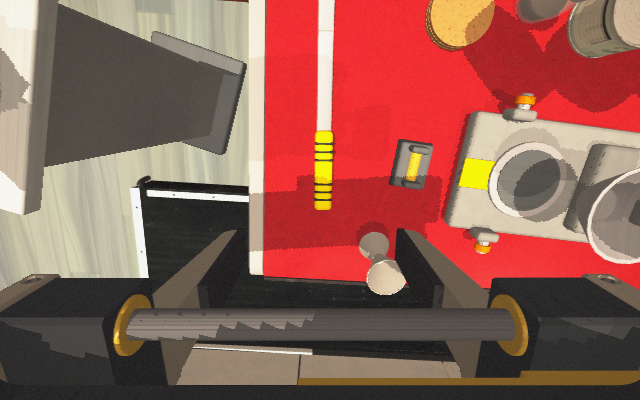

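Wrist view: the handle runs (323,132)-(323,208) and the toe is off the top. The fulcrum ridge is at (414,166), the yellow mark at (475,173), the leg hinges at (525,103) and (483,240), and the jigger at (378,262). Measuring these by colour mask now.

```bash
python3 - <<'E'
from h import *
np.set_printoptions(precision=4,suppress=True)
T=pose();im=viewer.grab_frame('wrist');np.save('T1.npy',T);cv2.imwrite('pics/w2.png',im[:,:,::-1])
print(T[:3,3],arm.state()['orientation'])
hsv=cv2.cvtColor(im,cv2.COLOR_RGB2HSV)
m=cv2.inRange(hsv,(22,130,90),(36,255,255)); m=cv2.morphologyEx(m,cv2.MORPH_CLOSE,np.ones((7,7)))
for c in cv2.findContours(m,cv2.RETR_EXTERNAL,cv2.CHAIN_APPROX_NONE)[0]:
    if cv2.contourArea(c)<60: continue
    r=cv2.minAreaRect(c); b=cv2.boxPoints(r); print('px',r)
    for z in (.02,.036): print(z,[wz(T,p,z)[:2] for p in b],wz(T,r[0],z))
# shaft: grey columns x 312..336 above handle
for v in (10,30,50,70,90,110,120):
    g=im[v,300:350].astype(int); k=np.where(g[:,0]-g[:,1]<60)[0]
    print(v,300+k.min(),300+k.max(),wz(T,(300+(k.min()+k.max())/2,v),.008)[:2])
# press plate: grey (low sat) component near (470,200)
E
python3 - <<'E'
import cv2
im=cv2.imread('pics/w2.png')
cv2.imwrite('pics/w2c.png',cv2.resize(im[80:270,380:640],None,fx=3,fy=3,interpolation=cv2.INTER_CUBIC))
E
```

```text
[0.515  0.0297 0.4051] [ 3.1401 -0.0028  1.9008]
px ((471.8999328613281, 181.70001220703125), (32.809757232666016, 28.567113876342773), 8.130102157592773)
0.02 [array([0.679 , 0.0676]), array([0.6679, 0.1016]), array([0.7082, 0.1096]), array([0.7204, 0.0756])] [0.6938 0.0888 0.02  ]
0.036 [array([0.6707, 0.0692]), array([0.6601, 0.1017]), array([0.6986, 0.1093]), array([0.7103, 0.0768])] [0.6848 0.0894 0.036 ]
px ((410.55889892578125, 169.2647247314453), (8.973817825317383, 17.220029830932617), 14.03624439239502)
0.02 [array([0.6116, 0.0671]), array([0.6081, 0.0878]), array([0.6193, 0.0889]), array([0.6229, 0.0682])] [0.6155 0.0781 0.02  ]
0.036 [array([0.6062, 0.0687]), array([0.6029, 0.0885]), array([0.6135, 0.0895]), array([0.617 , 0.0697])] [0.6099 0.0791 0.036 ]
px ((320.5, 176.0), (78.0, 17.0), 90.0)
0.02 [array([0.4887, 0.0751]), array([0.5078, 0.0818]), array([ 0.5408, -0.0105]), array([ 0.5203, -0.0177])] [0.5138 0.0338 0.02  ]
0.036 [array([0.4887, 0.0763]), array([0.507 , 0.0827]), array([ 0.5385, -0.0056]), array([ 0.5189, -0.0124])] [0.5127 0.0368 0.036 ]
10 317 332 [0.4572 0.2096]
30 317 331 [0.4633 0.1906]
50 317 331 [0.4701 0.1713]
70 316 330 [0.4761 0.1509]
90 316 329 [0.4828 0.13  ]
110 315 329 [0.4898 0.1084]
120 315 328 [0.493  0.0972]
```

View pics/w2c.png

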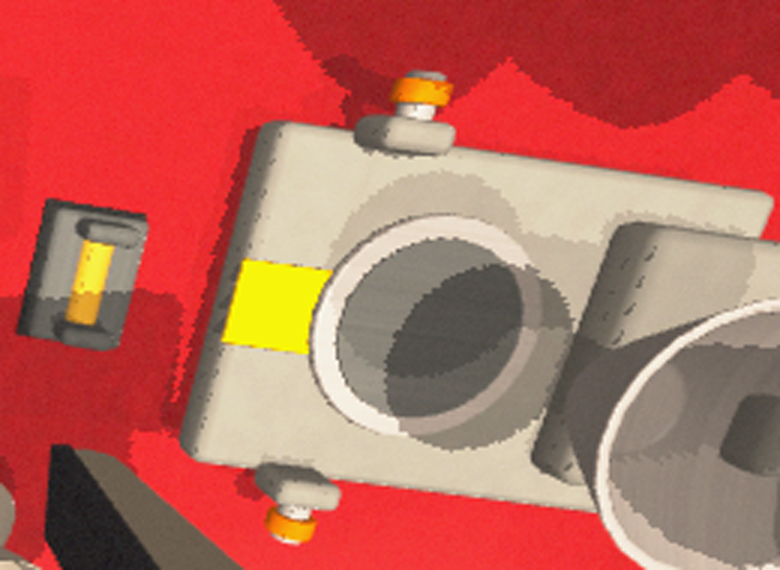

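Run:
```python
from h import *
np.set_printoptions(precision=4,suppress=True)
T=np.load('T1.npy')
f=lambda c,z:wz(T,(380+c[0]/3,80+c[1]/3),z)[:2]
def yaw(a,b): d=b-a; return np.degrees(np.arctan2(d[1],d[0]))
a,b=f((300,124),.036),f((765,190),.036);print('far edge',a,b,yaw(a,b))
c,d=f((220,464),.036),f((595,512),.036);print('near edge',c,d,yaw(c,d))
e,g=f((262,135),.036),f((198,440),.036);print('front top',e,g,yaw(g,e)-90,np.linalg.norm(e-g))
h,i=f((243,262),.036),f((220,343),.036);print('mark front',h,i,(h+i)/2,yaw(i,h)-90)
p,q=f((97,240),.02),f((84,324),.02);print('ridge L/R mid x',p,q,(p+q)/2,yaw(q,p)-90)
for c in [(50,200),(147,213),(112,348),(20,333)]: print('block',f(c,.02))
n=np.array([-np.sin(np.radians(12)),np.cos(np.radians(12))])
for nm,x in (('far',a),('near',c),('mark',(h+i)/2),('ridge',(p+q)/2)): 
    x=np.asarray(x)
    print(nm,x@n)
# other view: mark in scene & side
for nm in('scene','side'):
    im=cv2.imread(f'pics/{nm[0] if nm=="scene" else "d"}0.png');hsv=cv2.cvtColor(im,cv2.COLOR_BGR2HSV)
    m=cv2.inRange(hsv,(22,130,90),(36,255,255))
    n_,l,st,ce=cv2.connectedComponentsWithStats(m)
    for k in range(1,n_):
        if st[k,4]>15: print(nm,ce[k],st[k],onz(nm,ce[k],.036)[:2],onz(nm,ce[k],.02)[:2])
```

```text
far edge [0.6617 0.1549] [0.8413 0.1916] 11.547509392493813
near edge [0.6938 0.021 ] [0.8533 0.0534] 11.479724671402597
front top [0.65   0.1466] [0.6805 0.0277] 14.374605389373926 0.12277978635624602
mark front [0.6649 0.1007] [0.6708 0.0681] [0.6678 0.0844] 10.351838991421388
ridge L/R mid x [0.6129 0.0893] [0.622  0.0553] [0.6175 0.0723] 15.083771444011532
block [0.5885 0.0978]
block [0.6275 0.1059]
block [0.6373 0.0497]
block [0.5983 0.043 ]
far 0.013951297462795387
near 321.5649172280021
mark -0.05628575128121231
ridge -0.05766343932037725
scene [347.8296 219.037 ] [338 213  21  13 135] [0.686  0.0942] [0.6959 0.1148]
scene [282.6939 261.301 ] [266 247  34  29 196] [0.5104 0.0083] [0.5154 0.0265]
side [338.0261 208.7217] [329 204  20  10 115] [0.6866 0.0921] [0.6977 0.117 ]
side [275.9581 248.4015] [260 234  32  30 406] [ 0.5107 -0.0059] [0.5154 0.0154]
```

Run:
```python
from h import *
s=arm.state();print(s['t'],s['position'],s['orientation'],s['joint_vel'])
```

```text
1.8667 [0.51489536 0.02691604 0.40489444] [ 3.14008687e+00 -2.79026871e-03  1.90075117e+00] [ 0.05016886 -0.00917359  0.08042404  0.0115768   0.02050241  0.01233895
 -0.00220157]
```

Emit:
{"op": "send_rows", "data": {
  "series": [
    [0,0.006,-0.07,0,0,-0.001,-1],
    [-0.001,0.012,-0.14,0,0,-0.002,-1],
    [-0.001,0.018,-0.21,0,0,-0.0035,-1],
    [-0.001,0.022,-0.28,0,0,-0.0035,-1],
    [-0.001,0.022,-0.28,0,0,-0.0035,-1]
  ]
}}

```text
t: 2.28
position: [0.5118, 0.0312, 0.2588]
orientation: [-3.13, -0.003, 1.879]
ft_force: [-1.0, -0.6, -0.6]
finger_gap: 0.0918
finger_force: 0.0
```

Emit:
{"op": "send_rows", "data": {
  "series": [
    [0,0,0,0,0,0,-1],
    [0,0,0,0,0,0,-1],
    [0,0,0,0,0,0,-1],
    [0,0,0,0,0,0,-1],
    [0,0,0,0,0,0,-1]
  ]
}}

```text
t: 2.7
position: [0.5151, 0.032, 0.2664]
orientation: [3.139, 0.001, 1.879]
ft_force: [1.0, 0.8, 0.1]
finger_gap: 0.0919
finger_force: 0.0
```

Run:
```python
from h import *
np.set_printoptions(precision=4,suppress=True)
T=pose();im=viewer.grab_frame('wrist');np.save('T3.npy',T);cv2.imwrite('pics/w3.png',im[:,:,::-1])
s=arm.state();print(s['t'],T[:3,3],s['orientation'],s['joint_vel'])
hsv=cv2.cvtColor(im,cv2.COLOR_RGB2HSV)
m=cv2.inRange(hsv,(22,130,90),(36,255,255)); m=cv2.morphologyEx(m,cv2.MORPH_CLOSE,np.ones((9,9)))
for c in cv2.findContours(m,cv2.RETR_EXTERNAL,cv2.CHAIN_APPROX_NONE)[0]:
    if cv2.contourArea(c)<60: continue
    r=cv2.minAreaRect(c); b=cv2.boxPoints(r); print('px',r)
    for z in (.02,.036): print(z,[wz(T,p,z)[:2] for p in b],wz(T,r[0],z))
```

```text
2.75 [0.5151 0.032  0.2664] [3.1393 0.0012 1.8788] [-0.0013  0.0096  0.0045  0.0069  0.002  -0.0015  0.    ]
px ((564.3846435546875, 216.92308044433594), (56.063697814941406, 45.39671325683594), 7.125016689300537)
0.02 [array([0.6854, 0.0664]), array([0.6712, 0.1014]), array([0.7155, 0.1096]), array([0.7318, 0.0746])] [0.7007 0.0883 0.02  ]
0.036 [array([0.6717, 0.0691]), array([0.6585, 0.1017]), array([0.6996, 0.1092]), array([0.7147, 0.0768])] [0.6859 0.0895 0.036 ]
px ((462.38238525390625, 189.97059631347656), (14.309601783752441, 11.399173736572266), 14.03624439239502)
0.02 [array([0.609 , 0.0793]), array([0.6073, 0.088 ]), array([0.6187, 0.0887]), array([0.6205, 0.08  ])] [0.6139 0.084  0.02  ]
0.036 [array([0.6006, 0.0811]), array([0.5991, 0.0892]), array([0.6097, 0.0899]), array([0.6113, 0.0818])] [0.6052 0.0855 0.036 ]
px ((319.5, 209.5), (117.0, 27.0), 90.0)
0.02 [array([0.4896, 0.0761]), array([0.5088, 0.0822]), array([ 0.5394, -0.0102]), array([ 0.5179, -0.017 ])] [0.5131 0.0354 0.02  ]
0.036 [array([0.4897, 0.0781]), array([0.5076, 0.0838]), array([ 0.5359, -0.002 ]), array([ 0.516 , -0.0083])] [0.5115 0.0403 0.036 ]
```

View pics/w3.png

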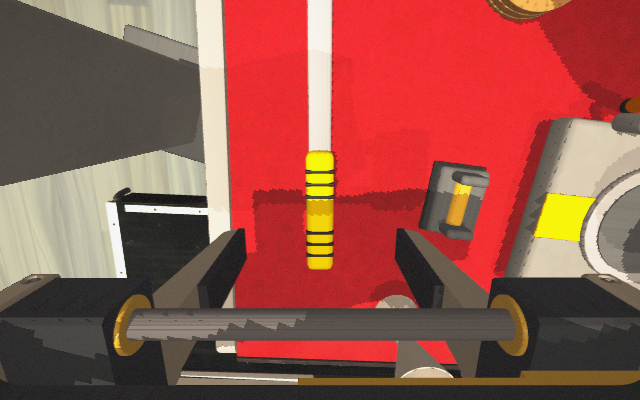

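The handle sits centred between the fingers, axis at column 320 and rows 152-269. The ridge is near (459,204) and the mark's front edge near (541,213). Descending and gripping.

Emit:
{"op": "send_rows", "data": {
  "series": [
    [-0.001,0.002,-0.04,0,0,0,-1],
    [-0.002,0.002,-0.08,0,0,0,-1],
    [-0.002,0.002,-0.11,0,0,0,-1],
    [-0.002,0.002,-0.135,0,0,0,-1],
    [-0.002,0.002,-0.142,0,0,0,-1]
  ]
}}

```text
t: 3.17
position: [0.5131, 0.0331, 0.1924]
orientation: [-3.14, -0.0, 1.879]
ft_force: [-0.4, -0.3, 0.2]
finger_gap: 0.0921
finger_force: 0.0
```

Emit:
{"op": "send_rows", "data": {
  "series": [
    [0,0,0,0,0,0,-1],
    [0,0,0,0,0,0,1],
    [0,0,0,0,0,0,1],
    [0,0,0,0,0,0,1],
    [0,0,0,0,0,0,1]
  ],
  "squeeze": 45
}}

```text
t: 3.58
position: [0.5139, 0.0333, 0.1944]
orientation: [3.14, 0.0, 1.879]
ft_force: [0.5, 0.3, -0.1]
finger_gap: 0.0678
finger_force: 0.0
```

Emit:
{"op": "send_rows", "data": {
  "series": [
    [0,0,0,0,0,0,1],
    [0,0,0,0,0,0,1],
    [0,0,0,0,0,0,1],
    [0,0,0,0,0,0,1],
    [0,0,0,0,0,0,1]
  ]
}}

```text
t: 4.0
position: [0.5136, 0.0333, 0.1937]
orientation: [3.142, 0.0, 1.879]
ft_force: [0.2, -0.5, 0.7]
finger_gap: 0.034
finger_force: 0.0
```

Run:
```python
from h import *
np.set_printoptions(precision=4,suppress=True)
s=arm.state();print(s['t'],s['position'],s['orientation'],s['finger_gap'],s['finger_force'],s['ft_force'])
T=np.load('T3.npy')
for nm,uv,z in(('ridge mid',(459.5,204),.02),('mark front',(541,213),.036),('markfrontL',(545.5,194.5),.036),('markfrontR',(537,233),.036)): print(nm,wz(T,uv,z))
im=cv2.imread('pics/w3.png');cv2.imwrite('pics/w3c.png',cv2.resize(im[110:290,410:640],None,fx=3.4,fy=3.3,interpolation=cv2.INTER_CUBIC))
```

```text
4.0 [0.5136 0.0333 0.1937] [3.1416 0.0001 1.8794] 0.03399735352276117 0.0 [ 0.2289 -0.5343  0.6895]
ridge mid [0.6165 0.0729 0.02  ]
mark front [0.6679 0.087  0.036 ]
markfrontL [0.664  0.1006 0.036 ]
markfrontR [0.6728 0.072  0.036 ]
```

View pics/w3c.png

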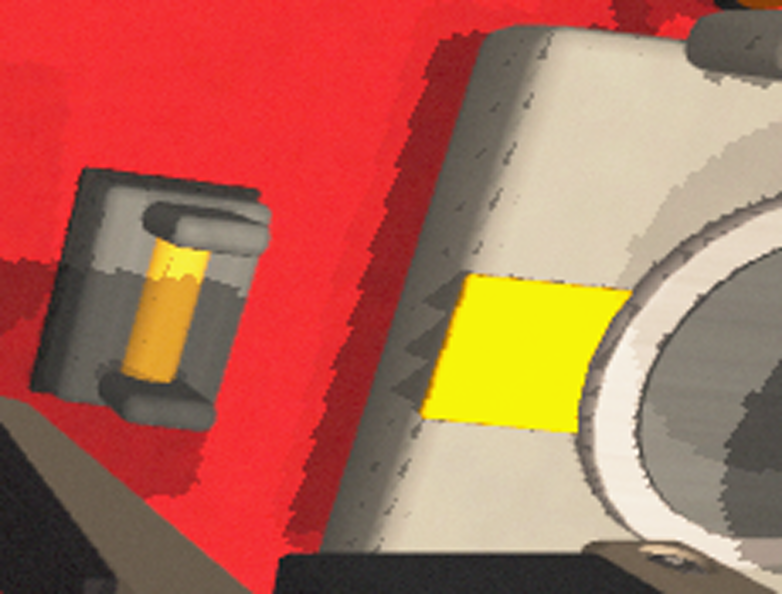

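The crop shows the ridge centre at crop (166,312) and the plate's lower front edge running from (480,40) to (325,550). Computing the lip from that edge while the fingers finish closing.

Run:
```python
from h import *
np.set_printoptions(precision=4,suppress=True)
T=np.load('T3.npy')
f=lambda c,z:wz(T,(410+c[0]/3.4,110+c[1]/3.3),z)[:2]
y=0.203;u=np.array([np.cos(y),np.sin(y)]);n=np.array([-u[1],u[0]])
for nm,c,z in(('frontA',(460,105),.014),('frontB',(387,345),.014),('frontC',(345,485),.014),('mL',(467,275),.036),('mR',(423,416),.036),('ridge',(166,312),.02),('rL',(180,250),.02),('rR',(150,375),.02),('cheekL',(208,212),.032),('cheekR',(155,390),.032)):
    p=f(c,z);print(nm,p,'u',p@u,'n',p@n)
```

```text
frontA [0.6613 0.1371] u 0.6753343630244546 n 0.0009893621714861245
frontB [0.6737 0.0797] u 0.6759353283621733 n -0.05775033279217977
frontC [0.6819 0.0424] u 0.676471434751505 n -0.09594619979400043
mL [0.6648 0.1018] u 0.6717131745331946 n -0.034329521976545
mR [0.6722 0.0692] u 0.6723302988607784 n -0.06774127915696465
ridge [0.6162 0.0724] u 0.6181609013589455 n -0.05337041805447247
rL [0.6128 0.0872] u 0.6178392390962771 n -0.03815336595778067
rR [0.6194 0.0566] u 0.618083911614547 n -0.0694432053000007
cheekL [0.6084 0.0978] u 0.6156259514625821 n -0.026897458298132837
cheekR [0.6152 0.0561] u 0.6138719909103271 n -0.06903988199849088
```

Emit:
{"op": "send_rows", "data": {
  "series": [
    [0,0,0,0,0,0,1],
    [0,0,0,0,0,0,1],
    [0,0,0,0,0,0,1],
    [0,0,0,0,0,0,1],
    [0,0,0,0,0,0,1]
  ]
}}

```text
t: 4.42
position: [0.5136, 0.0333, 0.1937]
orientation: [3.141, -0.0, 1.879]
ft_force: [1.8, 0.6, -0.8]
finger_gap: 0.0215
finger_force: 45.0
```

```bash
cat >> h.py <<'E'
YAW=.203; U=np.array([np.cos(YAW),np.sin(YAW),0]); N=np.array([-U[1],U[0],0]); 
RID=.618*U-.053*N+np.array([0,0,.020]); LIPU=.670
XB,ZB=-.0694,.1937    # bar coords of the TCP
def barpose(d,s,c,lipu=None,lat=0):
    """TCP pose: toe tip d past the lip, slope s down, clearance c over ridge"""
    bx=U*np.cos(s)-np.array([0,0,np.sin(s)]); bz=U*np.sin(s)+np.array([0,0,np.cos(s)])
    g=(lipu or LIPU)-.618+d
    r=.1215-(g-.007*np.sin(s)-c*np.sin(s))/np.cos(s)
    O=RID-r*bx+c*bz+lat*N; T=np.eye(4)
    T[:3,:3]=np.c_[bx,np.cross(-bz,bx),-bz]; T[:3,3]=O+XB*bx+ZB*bz; return T
def cmd(): return np.load('cmd.npy')
def applied(row):
    T=cmd(); T[:3,3]+=np.array(row[:3])*.5; T[:3,:3]=Rot.from_rotvec(np.array(row[3:6])*np.pi).as_matrix()@T[:3,:3]; np.save('cmd.npy',T)
def delta(T0,T1):
    return np.round(np.r_[(T1[:3,3]-T0[:3,3])/.5,Rot.from_matrix(T1[:3,:3]@T0[:3,:3].T).as_rotvec()/np.pi],4)
def show(): 
    T=pose();C=cmd();s=arm.state(); print('t',round(s['t'],2),'meas-cmd mm',np.round((T-C)[:3,3]*1e3,1),'rot mrad',np.round(Rot.from_matrix(T[:3,:3]@C[:3,:3].T).as_rotvec()*1e3,1),'F',np.round(s['ft_force'],1),'M',np.round(s['torque'],2),'Fu',round(float(np.dot(s['ft_force'],U)),2),'gap',round(s['finger_gap'],4))
E
python3 - <<'E'
from h import *
from scipy.spatial.transform import Slerp
np.set_printoptions(suppress=True)
T=np.eye(4);T[:3,:3]=Rot.from_euler('xyz',[np.pi,0,1.8794]).as_matrix();T[:3,3]=[.5136,.0333,.1937];np.save('cmd.npy',T)
A=T.copy();A[2,3]+=.08; print('lift',delta(T,A))
C=barpose(-.035,.42,.04); print(C[:3,3])
sl=Slerp([0,1],Rot.from_matrix([A[:3,:3],C[:3,:3]]));P=A
for f in(1/3,2/3,1):
    Q=np.eye(4);Q[:3,:3]=sl(f).as_matrix();Q[:3,3]=A[:3,3]+f*(C[:3,3]-A[:3,3]);print(delta(P,Q));P=Q
for d,s,c in((-.035,.42,.001),(0,.42,.001),(.015,.37,.001),(.026,.32,.001)):
    Q=barpose(d,s,c);print(d,s,delta(P,Q));P=Q
E
```

```text
lift [0.   0.   0.16 0.   0.   0.  ]
[0.53648248 0.05631588 0.31219707]
[ 0.0153  0.0153  0.0257 -0.0433  0.0253 -0.175 ]
[ 0.0153  0.0153  0.0257 -0.0433  0.0253 -0.175 ]
[ 0.0153  0.0153  0.0257 -0.0433  0.0253 -0.175 ]
-0.035 0.42 [ 0.      0.     -0.0854  0.     -0.      0.    ]
0 0.42 [ 0.0686  0.0141 -0.0313  0.      0.      0.    ]
0.015 0.37 [ 0.0053  0.0011 -0.0163  0.0032 -0.0156 -0.    ]
0.026 0.32 [-0.002  -0.0004 -0.0117  0.0032 -0.0156  0.    ]
```

Emit:
{"op": "send_rows", "data": {
  "series": [
    [0,0,0.02,0,0,0,1],
    [0,0,0.06,0,0,0,1],
    [0,0,0.11,0,0,0,1],
    [0,0,0.15,0,0,0,1],
    [0,0,0.16,0,0,0,1]
  ]
}}

```text
t: 4.83
position: [0.5142, 0.0336, 0.2768]
orientation: [3.137, 0.001, 1.88]
ft_force: [1.0, 0.4, -2.8]
finger_gap: 0.0218
finger_force: 45.0
```

Emit:
{"op": "send_rows", "data": {
  "series": [
    [0.003,0.003,0.005,-0.0087,0.0051,-0.035,1],
    [0.006,0.006,0.01,-0.0173,0.0101,-0.07,1],
    [0.009,0.009,0.015,-0.026,0.0152,-0.105,1],
    [0.012,0.012,0.02,-0.0346,0.0202,-0.14,1],
    [0.0153,0.0153,0.0257,-0.0433,0.0253,-0.175,1]
  ]
}}

```text
t: 5.25
position: [0.5207, 0.0409, 0.2861]
orientation: [-3.057, 0.134, 1.329]
ft_force: [-0.3, -0.2, -2.4]
finger_gap: 0.0216
finger_force: 45.0
```

Emit:
{"op": "send_rows", "data": {
  "series": [
    [0.003,0.003,0.005,-0.0087,0.0051,-0.035,1],
    [0.006,0.006,0.01,-0.0173,0.0101,-0.07,1],
    [0.009,0.009,0.015,-0.026,0.0152,-0.105,1],
    [0.012,0.012,0.02,-0.0346,0.0202,-0.14,1],
    [0.0153,0.0153,0.0257,-0.0433,0.0253,-0.175,1]
  ]
}}

```text
t: 5.67
position: [0.5284, 0.0487, 0.2988]
orientation: [-3.055, 0.29, 0.779]
ft_force: [-0.4, -0.2, -2.0]
finger_gap: 0.0216
finger_force: 45.0
```

Emit:
{"op": "send_rows", "data": {
  "series": [
    [0.003,0.003,0.005,-0.0087,0.0051,-0.035,1],
    [0.006,0.006,0.01,-0.0173,0.0101,-0.07,1],
    [0.009,0.009,0.015,-0.026,0.0152,-0.105,1],
    [0.012,0.012,0.02,-0.0346,0.0202,-0.14,1],
    [0.0153,0.0153,0.0257,-0.0433,0.0253,-0.175,1]
  ]
}}

```text
t: 6.08
position: [0.5361, 0.0564, 0.3115]
orientation: [3.14, 0.422, 0.197]
ft_force: [-0.2, 0.2, -3.7]
finger_gap: 0.0214
finger_force: 45.0
```

Emit:
{"op": "send_rows", "data": {
  "series": [
    [0,0,0,0,0,0,1],
    [0,0,0,0,0,0,1],
    [0,0,0,0,0,0,1],
    [0,0,0,0,0,0,1],
    [0,0,0,0,0,0,1]
  ]
}}

```text
t: 6.5
position: [0.5363, 0.0561, 0.3121]
orientation: [3.142, 0.42, 0.204]
ft_force: [0.6, -0.5, -2.1]
finger_gap: 0.0217
finger_force: 45.0
```

Run:
```python
from h import *
applied([0,0,.16,0,0,0])
for _ in range(3): applied([0.0153, 0.0153, 0.0257, -0.0433, 0.0253, -0.175])
T=pose();np.save('T4.npy',T);a=save('wrist','w4');b=save('scene','s4');show();print(arm.state()['q'])
cv2.imwrite('pics/c4.png',np.vstack([cv2.resize(b[190:300,225:435],(800,420),interpolation=cv2.INTER_CUBIC)])[:,:,::-1])
```

```text
t 6.6 meas-cmd mm [-0.2 -0.1 -0.1] rot mrad [0.2 0.1 0.6] F [-0.3 -0.3 -2.5] M [ 0.11 -0.49  0.02] Fu -0.31 gap 0.0218
[-0.030836    0.51238148 -0.18141267  1.81187094  0.09151985  1.24718717
 -1.62335134]
```

View pics/w4.png

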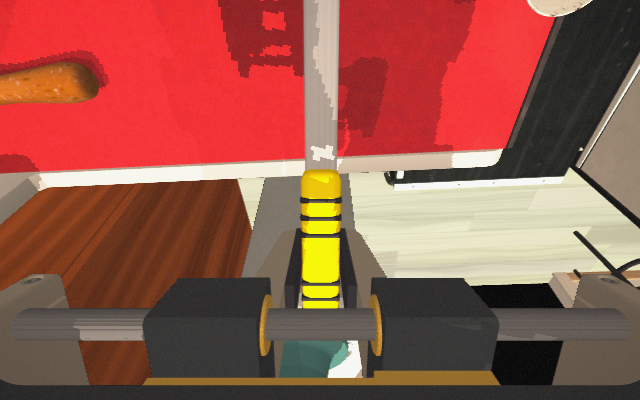

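The bar is held straight and centred: handle at column 320, shaft running up. Now I'll lower it into the saddle zone and advance the toe to the lip.

Emit:
{"op": "send_rows", "data": {
  "series": [
    [0,0,-0.02,0,0,0,1],
    [0,0,-0.04,0,0,0,1],
    [0,0,-0.06,0,0,0,1],
    [0,0,-0.08,0,0,0,1],
    [0,0,-0.0854,0,0,0,1]
  ]
}}

```text
t: 7.02
position: [0.5358, 0.0561, 0.2671]
orientation: [3.141, 0.423, 0.203]
ft_force: [-0.4, -0.3, -1.9]
finger_gap: 0.0217
finger_force: 45.0
```

Emit:
{"op": "send_rows", "data": {
  "series": [
    [0.013,0.0027,-0.006,0,0,0,1],
    [0.026,0.0053,-0.012,0,0,0,1],
    [0.039,0.008,-0.018,0,0,0,1],
    [0.048,0.0099,-0.022,0,0,0,1],
    [0.048,0.0099,-0.022,0,0,0,1]
  ]
}}

```text
t: 7.43
position: [0.5619, 0.0616, 0.2584]
orientation: [3.141, 0.418, 0.203]
ft_force: [1.3, 0.2, -2.3]
finger_gap: 0.0219
finger_force: 45.0
```

Run:
```python
from h import *
np.set_printoptions(suppress=True,precision=2)
applied([0,0,-.0854,0,0,0]);applied([0.048, 0.0099, -0.022, 0, 0, 0]);show()
C=cmd()
bx,bz=C[:3,0],-C[:3,2]; O=C[:3,3]-XB*bx-ZB*bz
print('tip',O+.121*bx+.0094*bz,'u',(O+.121*bx+.0094*bz)@U)
for n,f in(('scene','s5'),('side','d5')):
    im=save(n,f);hsv=cv2.cvtColor(im,cv2.COLOR_RGB2HSV)
    print(n,'tip px',proj(n,O+.121*bx+.0094*bz),'bar mid',proj(n,O+.05*bx+.008*bz))
    m=cv2.inRange(hsv,(5,150,100),(17,255,255));k,l,st,ce=cv2.connectedComponentsWithStats(m)
    print([(ce[i],st[i]) for i in range(1,k) if st[i,4]>12 and 320<ce[i][0]<410 and 170<ce[i][1]<270])
for d,s,c in((0,.42,.001),(.010,.39,.001),(.02,.345,.001),(.026,.32,.001),(.030,.305,.0005)):
    Q=barpose(d,s,c);print(d,s,np.round(delta(C,Q),4));C=Q
```

```text
t 7.43 meas-cmd mm [ 1.3  0.4 -0.1] rot mrad [ 0.5 -1.9  0. ] F [ 1.3  0.2 -2.3] M [ 0.17 -0.73  0.01] Fu 1.3 gap 0.0219
tip [0.66 0.08 0.01] u 0.6601171891858408
scene tip px [[337.81 233.7 ]] bar mid [[312.34 233.08]]
[(array([334.41, 192.48]), array([332, 190,   8,   8,  27], dtype=int32)), (array([384.27, 235.53]), array([378, 227,  13,  17,  80], dtype=int32))]
side tip px [[328.11 221.95]] bar mid [[303.5  219.99]]
[(array([325.53, 186.76]), array([324, 185,   5,   6,  17], dtype=int32)), (array([372.54, 222.77]), array([366, 214,  13,  17,  81], dtype=int32))]
0 0.42 [ 0.02  0.   -0.01  0.    0.    0.  ]
0.01 0.39 [ 0.01  0.   -0.01  0.   -0.01 -0.  ]
0.02 0.345 [-0.   -0.   -0.01  0.   -0.01  0.  ]
0.026 0.32 [ 0.    0.   -0.01  0.   -0.01 -0.  ]
0.03 0.305 [ 0.  0. -0.  0. -0.  0.]
```

Run:
```python
import cv2,numpy as np
a=cv2.imread('pics/s5.png')[190:265,290:410];b=cv2.imread('pics/d5.png')[180:255,280:400]
cv2.imwrite('pics/c5.png',np.hstack([cv2.resize(x,(400,250),interpolation=cv2.INTER_CUBIC) for x in (a,b)]))
from h import *
np.set_printoptions(suppress=True,precision=4)
C=cmd()
for d,s,c in((0,.42,.001),(.010,.39,.001),(.02,.345,.001),(.026,.32,.001),(.030,.305,.0005)):
    Q=barpose(d,s,c);print(d,s,delta(C,Q),Q[:3,3]);C=Q
```

```text
0 0.42 [ 0.0204  0.0043 -0.0094  0.0001  0.0001  0.    ] [0.5708 0.0634 0.2539]
0.01 0.39 [ 0.0051  0.001  -0.0109  0.0019 -0.0094 -0.    ] [0.5733 0.0639 0.2484]
0.02 0.345 [-0.0018 -0.0004 -0.0111  0.0029 -0.014   0.    ] [0.5724 0.0637 0.2429]
0.026 0.32 [ 0.0001  0.     -0.0061  0.0016 -0.0078 -0.    ] [0.5724 0.0637 0.2399]
0.03 0.305 [ 0.0009  0.0002 -0.0048  0.001  -0.0047  0.    ] [0.5729 0.0638 0.2375]
```

View pics/c5.png

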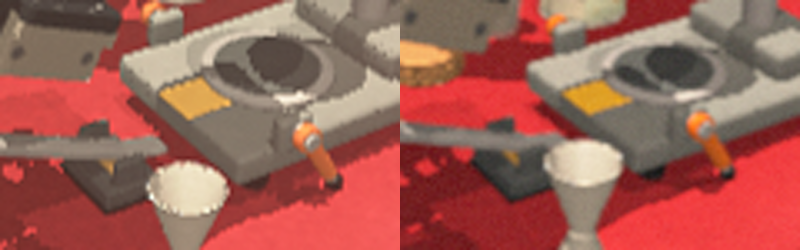

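The crop shows the bar lying in the saddle beside the far cheek, with its toe tip at scene px ≈(339,234). The projection gave (338,234), so this agrees, and the tip is about 10 mm short of the lip. Feeding it in.

Emit:
{"op": "send_rows", "data": {
  "series": [
    [0.007,0.0014,-0.003,0,0,0,1],
    [0.014,0.0028,-0.006,0,0,0,1],
    [0.0204,0.0043,-0.0094,0,0,0,1],
    [0.023,0.0048,-0.0148,0.001,-0.0047,0,1],
    [0.0255,0.0053,-0.0203,0.0019,-0.0094,0,1]
  ]
}}

```text
t: 7.95
position: [0.5735, 0.0639, 0.2484]
orientation: [3.141, 0.388, 0.203]
ft_force: [-0.8, -0.2, 3.0]
finger_gap: 0.0217
finger_force: 45.0
```

Emit:
{"op": "send_rows", "data": {
  "series": [
    [-0.0004,0,-0.0028,0.0007,-0.0035,0,1],
    [-0.0009,-0.0002,-0.0056,0.0014,-0.007,0,1],
    [-0.0014,-0.0003,-0.0084,0.0021,-0.0105,0,1],
    [-0.0018,-0.0004,-0.0111,0.0029,-0.014,0,1],
    [-0.0018,-0.0004,-0.0111,0.0029,-0.014,0,1]
  ]
}}

```text
t: 8.37
position: [0.5724, 0.0636, 0.2427]
orientation: [3.141, 0.343, 0.203]
ft_force: [1.0, 0.3, -0.4]
finger_gap: 0.0212
finger_force: 45.0
```

Run:
```python
from h import *
applied([0.0255, 0.0053, -0.0203, 0.0019, -0.0094, 0]);applied([-0.0018, -0.0004, -0.0111, 0.0029, -0.014, 0]);show()
```

```text
t 8.37 meas-cmd mm [ 0.  -0.  -0.1] rot mrad [ 0.4 -1.8 -0.1] F [ 1.   0.3 -0.4] M [ 0.22 -0.72 -0.02] Fu 0.98 gap 0.0212
```

Emit:
{"op": "send_rows", "data": {
  "series": [
    [0,0,-0.0015,0.0004,-0.002,0,1],
    [0,0,-0.003,0.0008,-0.004,0,1],
    [0.0001,0,-0.0046,0.0012,-0.006,0,1],
    [0.0001,0,-0.0061,0.0016,-0.0078,0,1],
    [0.0001,0,-0.0061,0.0016,-0.0078,0,1]
  ]
}}

```text
t: 8.78
position: [0.5724, 0.0636, 0.2396]
orientation: [3.141, 0.319, 0.203]
ft_force: [-0.2, -0.1, 0.3]
finger_gap: 0.0215
finger_force: 45.0
```

Emit:
{"op": "send_rows", "data": {
  "series": [
    [0.0005,0.0001,-0.002,0.0005,-0.0023,0,1],
    [0.0009,0.0002,-0.0044,0.001,-0.0047,0,1],
    [0.0009,0.0002,-0.0044,0.001,-0.0047,0,1],
    [0.0009,0.0002,-0.0044,0.001,-0.0047,0,1],
    [0.0009,0.0002,-0.0044,0.001,-0.0047,0,1]
  ]
}}

```text
t: 9.2
position: [0.5731, 0.0638, 0.2376]
orientation: [3.141, 0.304, 0.203]
ft_force: [1.2, -0.5, -0.8]
finger_gap: 0.0212
finger_force: 45.0
```

Run:
```python
from h import *
applied([0.0001, 0, -0.0061, 0.0016, -0.0078, 0]);applied([0.0009, 0.0002, -0.0044, 0.001, -0.0047, 0]);show()
C=cmd();Q=barpose(.032,.305,.0005);print(delta(barpose(.030,.305,.0005),Q))
```

```text
t 9.2 meas-cmd mm [0.2 0.1 0. ] rot mrad [ 0.1 -0.7 -0. ] F [ 1.2 -0.5 -0.8] M [ 0.17 -0.54 -0.03] Fu 1.07 gap 0.0212
[ 0.0039  0.0008 -0.0013  0.      0.      0.    ]
```

Emit:
{"op": "send_rows", "data": {
  "series": [
    [0.001,0.0002,-0.0003,0,0,0,1],
    [0.002,0.0004,-0.0006,0,0,0,1],
    [0.003,0.0006,-0.001,0,0,0,1],
    [0.0039,0.0008,-0.0013,0,0,0,1],
    [0.0039,0.0008,-0.0013,0,0,0,1]
  ]
}}

```text
t: 9.62
position: [0.5748, 0.0642, 0.2369]
orientation: [3.141, 0.305, 0.203]
ft_force: [-1.5, -0.2, 1.0]
finger_gap: 0.0215
finger_force: 45.0
```

Emit:
{"op": "send_rows", "data": {
  "series": [
    [0.001,0.0002,-0.0003,0,0,0,1],
    [0.0019,0.0004,-0.0006,0,0,0,1],
    [0.0019,0.0004,-0.0006,0,0,0,1],
    [0.0019,0.0004,-0.0006,0,0,0,1],
    [0.0019,0.0004,-0.0006,0,0,0,1]
  ]
}}

```text
t: 10.03
position: [0.5758, 0.0643, 0.2366]
orientation: [3.141, 0.305, 0.203]
ft_force: [-0.2, 0.0, 0.1]
finger_gap: 0.0219
finger_force: 45.0
```

Run:
```python
from h import *
applied([0.0039, 0.0008, -0.0013, 0, 0, 0]);applied([0.0019, 0.0004, -0.0006, 0, 0, 0]);show()
```

```text
t 10.03 meas-cmd mm [-0. -0. -0.] rot mrad [-0.  -0.  -0.1] F [-0.2  0.   0.1] M [ 0.04 -0.22  0.02] Fu -0.2 gap 0.0219
```

Emit:
{"op": "send_rows", "data": {
  "series": [
    [0.001,0.0002,-0.0003,0,0,0,1],
    [0.0019,0.0004,-0.0006,0,0,0,1],
    [0.0019,0.0004,-0.0006,0,0,0,1],
    [0.0019,0.0004,-0.0006,0,0,0,1],
    [0.0019,0.0004,-0.0006,0,0,0,1]
  ]
}}

```text
t: 10.45
position: [0.5763, 0.0645, 0.2363]
orientation: [3.141, 0.306, 0.203]
ft_force: [-3.8, -0.6, 3.3]
finger_gap: 0.0215
finger_force: 45.0
```

Emit:
{"op": "send_rows", "data": {
  "series": [
    [0.001,0.0002,-0.0003,0,0,0,1],
    [0.0019,0.0004,-0.0006,0,0,0,1],
    [0.0019,0.0004,-0.0006,0,0,0,1],
    [0.0019,0.0004,-0.0006,0,0,0,1],
    [0.0019,0.0004,-0.0006,0,0,0,1]
  ]
}}

```text
t: 10.87
position: [0.5767, 0.0646, 0.2359]
orientation: [3.141, 0.308, 0.203]
ft_force: [-6.7, -2.3, 4.8]
finger_gap: 0.0217
finger_force: 45.0
```

Run:
```python
from h import *
for _ in range(2):applied([0.0019, 0.0004, -0.0006, 0, 0, 0])
show()
np.set_printoptions(suppress=True,precision=2)
for n,f in(('scene','s6'),('side','d6')):
    im=save(n,f);hsv=cv2.cvtColor(im,cv2.COLOR_RGB2HSV)
    for lo,hi in(((5,150,100),(17,255,255)),((22,130,90),(36,255,255))):
        m=cv2.inRange(hsv,lo,hi);k,l,st,ce=cv2.connectedComponentsWithStats(m)
        print(n,[(ce[i],st[i,4]) for i in range(1,k) if st[i,4]>12 and 320<ce[i][0]<410 and 170<ce[i][1]<270])
```

```text
t 10.87 meas-cmd mm [-1.  -0.2 -0.1] rot mrad [-0.9  3.7 -0. ] F [-6.7 -2.3  4.8] M [-0.2   1.06 -0.02] Fu -7.0 gap 0.0217
scene [(array([334.41, 192.48]), np.int32(27)), (array([384.26, 235.56]), np.int32(81))]
scene []
side [(array([325.26, 186.68]), np.int32(19)), (array([372.49, 222.68]), np.int32(80))]
side []
```

Stop contact felt: about 7 N, with the press unmoved because the leg and mark pixels are unchanged. I'll ease back a touch and work out the arc about the ridge.

```bash
cat >> h.py <<'E'
def arc(ds,T=None):
    """rotate commanded pose about ridge top so that the slope falls by ds"""
    T=cmd() if T is None else T; R=Rot.from_rotvec(-ds*N).as_matrix(); Q=T.copy()
    Q[:3,:3]=R@T[:3,:3]; Q[:3,3]=RID+R@(T[:3,3]-RID); return Q
def legs():
    for n in('scene','side'):
        im=viewer.grab_frame(n);hsv=cv2.cvtColor(im,cv2.COLOR_RGB2HSV)
        m=cv2.inRange(hsv,(5,150,100),(17,255,255));k,l,st,ce=cv2.connectedComponentsWithStats(m)
        print(n,[(np.round(ce[i],1).tolist(),st[i].tolist()) for i in range(1,k) if st[i,4]>12 and 315<ce[i][0]<410 and 170<ce[i][1]<270])
    return im
E
python3 - <<'E'
from h import *
np.set_printoptions(suppress=True,precision=4)
C=cmd();Q=C.copy();Q[:3,3]-=.001*(U*.955-np.array([0,0,.295]));print('back',delta(C,Q));C=Q
for i in range(10):
    Q=arc(.04 if i<5 else .02,C);print(delta(C,Q));C=Q
E
```

```text
back [-0.0019 -0.0004  0.0006  0.      0.      0.    ]
[-0.0169 -0.0035 -0.0036  0.0026 -0.0125  0.    ]
[-0.0167 -0.0034 -0.0042  0.0026 -0.0125  0.    ]
[-0.0166 -0.0034 -0.0049  0.0026 -0.0125 -0.    ]
[-0.0163 -0.0034 -0.0056  0.0026 -0.0125  0.    ]
[-0.0161 -0.0033 -0.0063  0.0026 -0.0125  0.    ]
[-0.008  -0.0016 -0.0034  0.0013 -0.0062  0.    ]
[-0.0079 -0.0016 -0.0035  0.0013 -0.0062 -0.    ]
[-0.0078 -0.0016 -0.0037  0.0013 -0.0062 -0.    ]
[-0.0078 -0.0016 -0.0039  0.0013 -0.0062 -0.    ]
[-0.0077 -0.0016 -0.004   0.0013 -0.0062 -0.    ]
```

Emit:
{"op": "send_rows", "data": {
  "series": [
    [-0.0019,-0.0004,0.0006,0,0,0,1],
    [-0.0061,-0.0013,-0.0003,0.0006,-0.0031,0,1],
    [-0.0103,-0.0021,-0.0012,0.0013,-0.0062,0,1],
    [-0.0146,-0.003,-0.0021,0.0019,-0.0094,0,1],
    [-0.0188,-0.0039,-0.003,0.0026,-0.0125,0,1]
  ]
}}

```text
t: 11.38
position: [0.5678, 0.0628, 0.2347]
orientation: [3.141, 0.265, 0.203]
ft_force: [-4.8, -1.3, 7.0]
finger_gap: 0.0216
finger_force: 45.0
```

Emit:
{"op": "send_rows", "data": {
  "series": [
    [-0.0033,-0.0007,-0.0008,0.0005,-0.0025,0,1],
    [-0.0067,-0.0014,-0.0017,0.001,-0.005,0,1],
    [-0.01,-0.002,-0.0025,0.0016,-0.0075,0,1],
    [-0.0134,-0.0027,-0.0034,0.0021,-0.01,0,1],
    [-0.0167,-0.0034,-0.0042,0.0026,-0.0125,0,1]
  ]
}}

```text
t: 11.8
position: [0.5596, 0.0611, 0.233]
orientation: [3.141, 0.224, 0.203]
ft_force: [-5.1, -0.4, 6.5]
finger_gap: 0.0216
finger_force: 45.0
```

Run:
```python
from h import *
applied([-0.0188, -0.0039, -0.003, 0.0026, -0.0125, 0]);applied([-0.0167, -0.0034, -0.0042, 0.0026, -0.0125, 0])
show();legs()
```

```text
t 11.8 meas-cmd mm [-0.4 -0.   0.5] rot mrad [-0.1 -0.2 -0. ] F [-5.1 -0.4  6.5] M [-0.34  1.51 -0.06] Fu -5.07 gap 0.0216
scene [([334.3, 192.1], [332, 190, 7, 7, 23]), ([384.5, 235.4], [378, 227, 13, 17, 80])]
side [([325.7, 186.4], [324, 184, 6, 7, 18]), ([372.7, 222.4], [366, 213, 13, 18, 82])]
```

Emit:
{"op": "send_rows", "data": {
  "series": [
    [-0.0043,-0.0009,-0.001,0.0005,-0.0025,0,1],
    [-0.0076,-0.0016,-0.002,0.001,-0.005,0,1],
    [-0.0109,-0.0022,-0.0029,0.0016,-0.0075,0,1],
    [-0.0143,-0.0029,-0.0039,0.0021,-0.01,0,1],
    [-0.0176,-0.0036,-0.0049,0.0026,-0.0125,0,1]
  ]
}}

```text
t: 12.32
position: [0.5511, 0.0593, 0.2304]
orientation: [3.141, 0.183, 0.203]
ft_force: [-2.6, -1.2, 6.9]
finger_gap: 0.0215
finger_force: 45.0
```

Emit:
{"op": "send_rows", "data": {
  "series": [
    [-0.0016,-0.0003,-0.0005,0.0003,-0.0012,0,1],
    [-0.0033,-0.0007,-0.0011,0.0005,-0.0025,0,1],
    [-0.0049,-0.001,-0.0016,0.0008,-0.0037,0,1],
    [-0.0065,-0.0013,-0.0022,0.001,-0.005,0,1],
    [-0.0082,-0.0017,-0.0028,0.0013,-0.0062,0,1]
  ]
}}

```text
t: 12.73
position: [0.5471, 0.0585, 0.2292]
orientation: [3.141, 0.163, 0.203]
ft_force: [-2.9, -0.6, 7.8]
finger_gap: 0.0217
finger_force: 45.0
```

Run:
```python
from h import *
applied([-0.0176, -0.0036, -0.0049, 0.0026, -0.0125, 0]);applied([-0.0082, -0.0017, -0.0028, 0.0013, -0.0062, 0])
show();legs()
```

```text
t 12.73 meas-cmd mm [0.  0.  0.6] rot mrad [ 0.1 -1.2 -0.1] F [-2.9 -0.6  7.8] M [-0.19  1.29 -0.03] Fu -2.97 gap 0.0217
scene [([334.7, 191.9], [332, 190, 8, 6, 23]), ([384.7, 235.2], [378, 226, 13, 18, 81])]
side [([325.9, 185.9], [324, 184, 6, 6, 16]), ([372.7, 222.2], [366, 213, 13, 18, 85])]
```

Emit:
{"op": "send_rows", "data": {
  "series": [
    [-0.0016,-0.0003,-0.0006,0.0003,-0.0012,0,1],
    [-0.0032,-0.0006,-0.0012,0.0005,-0.0025,0,1],
    [-0.0048,-0.001,-0.0018,0.0008,-0.0037,0,1],
    [-0.0064,-0.0013,-0.0024,0.001,-0.005,0,1],
    [-0.008,-0.0016,-0.0031,0.0013,-0.0062,0,1]
  ]
}}

```text
t: 13.25
position: [0.5431, 0.0576, 0.2277]
orientation: [3.141, 0.143, 0.203]
ft_force: [-4.8, -2.1, 8.0]
finger_gap: 0.0216
finger_force: 45.0
```

Emit:
{"op": "send_rows", "data": {
  "series": [
    [-0.0016,-0.0003,-0.0007,0.0003,-0.0012,0,1],
    [-0.0032,-0.0006,-0.0013,0.0005,-0.0025,0,1],
    [-0.0048,-0.001,-0.002,0.0008,-0.0037,0,1],
    [-0.0064,-0.0013,-0.0026,0.001,-0.005,0,1],
    [-0.008,-0.0016,-0.0033,0.0013,-0.0062,0,1]
  ]
}}

```text
t: 13.67
position: [0.5391, 0.0568, 0.226]
orientation: [3.141, 0.124, 0.203]
ft_force: [-3.4, -0.4, 9.0]
finger_gap: 0.0215
finger_force: 45.0
```

```bash
cat >> h.py <<'E'
def mark():
    for n,f in(('scene','s5'),('side','d5')):
        out=[]
        for im in (cv2.imread(f'pics/{f}.png')[:,:,::-1].copy(),viewer.grab_frame(n)):
            hsv=cv2.cvtColor(im,cv2.COLOR_RGB2HSV);m=cv2.inRange(hsv,(18,110,90),(36,255,255))
            k,l,st,ce=cv2.connectedComponentsWithStats(m)
            out.append([(np.round(ce[i],1).tolist(),int(st[i,4])) for i in range(1,k) if st[i,4]>40 and 325<ce[i][0]<365 and 195<ce[i][1]<230])
        print(n,'mark before/now',out)
E
python3 - <<'E'
from h import *
applied([-0.008, -0.0016, -0.0031, 0.0013, -0.0062, 0]);applied([-0.008, -0.0016, -0.0033, 0.0013, -0.0062, 0])
show();legs();mark()
cv2.imwrite('pics/s7.png',viewer.grab_frame('scene')[:,:,::-1])
C=cmd()
for i in range(6): Q=arc(.02,C);print(delta(C,Q));C=Q
E
```

```text
t 13.67 meas-cmd mm [ 0.  -0.1  0.6] rot mrad [-0.  -1.1 -0.2] F [-3.4 -0.4  9. ] M [-0.34  1.29  0.01] Fu -3.38 gap 0.0215
scene [([335.0, 191.1], [333, 189, 7, 7, 23]), ([384.2, 234.6], [379, 225, 11, 19, 87])]
side [([326.3, 184.7], [324, 183, 6, 6, 16]), ([372.4, 221.8], [367, 212, 11, 19, 87])]
scene mark before/now [[([347.7, 218.9], 123)], [([348.6, 217.0], 146)]]
side mark before/now [[([337.7, 208.7], 117)], [([338.5, 206.6], 126)]]
[-0.008  -0.0016 -0.0032  0.0013 -0.0062 -0.    ]
[-0.008  -0.0016 -0.0034  0.0013 -0.0062 -0.    ]
[-0.0079 -0.0016 -0.0035  0.0013 -0.0062  0.    ]
[-0.0078 -0.0016 -0.0037  0.0013 -0.0062 -0.    ]
[-0.0077 -0.0016 -0.0039  0.0013 -0.0062 -0.    ]
[-0.0077 -0.0016 -0.004   0.0013 -0.0062 -0.    ]
```

Emit:
{"op": "send_rows", "data": {
  "series": [
    [-0.0018,-0.0004,-0.0006,0.0003,-0.0012,0,1],
    [-0.0036,-0.0007,-0.0012,0.0005,-0.0025,0,1],
    [-0.0053,-0.0011,-0.0019,0.0008,-0.0037,0,1],
    [-0.0071,-0.0014,-0.0026,0.001,-0.005,0,1],
    [-0.0088,-0.0018,-0.0032,0.0013,-0.0062,0,1]
  ]
}}

```text
t: 14.33
position: [0.5349, 0.0559, 0.2245]
orientation: [3.142, 0.103, 0.203]
ft_force: [-2.1, -0.2, 6.3]
finger_gap: 0.0218
finger_force: 45.0
```

Emit:
{"op": "send_rows", "data": {
  "series": [
    [-0.0017,-0.0003,-0.0007,0.0003,-0.0012,0,1],
    [-0.0034,-0.0007,-0.0014,0.0005,-0.0025,0,1],
    [-0.005,-0.001,-0.002,0.0008,-0.0037,0,1],
    [-0.0067,-0.0014,-0.0027,0.001,-0.005,0,1],
    [-0.0084,-0.0017,-0.0034,0.0013,-0.0062,0,1]
  ]
}}

```text
t: 14.75
position: [0.5309, 0.0551, 0.2228]
orientation: [-3.142, 0.082, 0.203]
ft_force: [-2.3, -1.0, 7.1]
finger_gap: 0.0215
finger_force: 45.0
```

Run:
```python
from h import *
applied([-0.0088, -0.0018, -0.0032, 0.0013, -0.0062, 0]);applied([-0.0084, -0.0017, -0.0034, 0.0013, -0.0062, 0])
show();legs();mark()
```

```text
t 14.75 meas-cmd mm [0.5 0.  0.7] rot mrad [ 0.3 -2.8 -0.1] F [-2.3 -1.   7.1] M [-0.25  1.03 -0.01] Fu -2.48 gap 0.0215
scene [([334.8, 190.2], [333, 188, 6, 7, 20]), ([383.3, 234.3], [379, 224, 9, 20, 86])]
side [([326.5, 183.8], [325, 182, 5, 6, 17]), ([371.5, 221.4], [367, 211, 9, 21, 97])]
scene mark before/now [[([347.7, 218.9], 123)], [([348.9, 215.7], 146)]]
side mark before/now [[([337.7, 208.7], 117)], [([338.8, 205.3], 123)]]
```

Emit:
{"op": "send_rows", "data": {
  "series": [
    [-0.0017,-0.0003,-0.0007,0.0003,-0.0012,0,1],
    [-0.0034,-0.0007,-0.0014,0.0005,-0.0025,0,1],
    [-0.005,-0.001,-0.002,0.0008,-0.0037,0,1],
    [-0.0066,-0.0014,-0.0028,0.001,-0.005,0,1],
    [-0.0083,-0.0017,-0.0035,0.0013,-0.0062,0,1]
  ]
}}

```text
t: 15.37
position: [0.527, 0.0543, 0.2212]
orientation: [-3.141, 0.062, 0.203]
ft_force: [-1.3, -0.6, 7.8]
finger_gap: 0.0215
finger_force: 45.0
```

Run:
```python
from h import *
applied([-0.0083, -0.0017, -0.0035, 0.0013, -0.0062, 0])
show();legs();mark()
```

```text
t 15.37 meas-cmd mm [0.7 0.  0.8] rot mrad [ 0.4 -3.3 -0.2] F [-1.3 -0.6  7.8] M [-0.32  0.9   0.01] Fu -1.39 gap 0.0215
scene [([334.9, 192.1], [333, 187, 7, 14, 32]), ([381.2, 235.2], [377, 223, 11, 23, 109])]
side [([326.2, 185.9], [325, 181, 6, 12, 27]), ([369.3, 222.2], [366, 210, 8, 23, 107])]
scene mark before/now [[([347.7, 218.9], 123)], [([349.0, 215.1], 144)]]
side mark before/now [[([337.7, 208.7], 117)], [([339.2, 204.7], 122)]]
```

Emit:
{"op": "send_rows", "data": {
  "series": [
    [-0.0016,-0.0003,-0.0008,0.0003,-0.0012,0,1],
    [-0.0032,-0.0006,-0.0015,0.0005,-0.0025,0,1],
    [-0.0048,-0.001,-0.0022,0.0008,-0.0037,0,1],
    [-0.0064,-0.0013,-0.003,0.001,-0.005,0,1],
    [-0.008,-0.0016,-0.0037,0.0013,-0.0062,0,1]
  ]
}}

```text
t: 15.98
position: [0.523, 0.0535, 0.2195]
orientation: [-3.141, 0.041, 0.203]
ft_force: [-1.6, -0.3, 7.8]
finger_gap: 0.0217
finger_force: 45.0
```

Run:
```python
from h import *
applied([-0.008, -0.0016, -0.0037, 0.0013, -0.0062, 0])
show();legs();mark()
C=cmd()
for i in range(6): Q=arc(.02,C);print(delta(C,Q));C=Q
```

```text
t 15.98 meas-cmd mm [0.7 0.  1. ] rot mrad [ 0.4 -3.6 -0.3] F [-1.6 -0.3  7.8] M [-0.34  0.98 -0.03] Fu -1.63 gap 0.0217
scene [([334.8, 192.2], [333, 187, 6, 13, 31]), ([381.4, 234.6], [377, 222, 11, 23, 110])]
side [([326.5, 185.4], [325, 181, 6, 12, 29]), ([369.4, 221.6], [366, 209, 9, 23, 107])]
scene mark before/now [[([347.7, 218.9], 123)], [([349.1, 214.5], 143)]]
side mark before/now [[([337.7, 208.7], 117)], [([339.2, 204.2], 119)]]
[-0.0077 -0.0016 -0.0039  0.0013 -0.0062  0.    ]
[-0.0077 -0.0016 -0.0041  0.0013 -0.0062  0.    ]
[-0.0076 -0.0016 -0.0042  0.0013 -0.0062  0.    ]
[-0.0075 -0.0015 -0.0044  0.0013 -0.0062 -0.    ]
[-0.0074 -0.0015 -0.0045  0.0013 -0.0062 -0.    ]
[-0.0073 -0.0015 -0.0047  0.0013 -0.0062 -0.    ]
```

Run:
```python
from h import *
np.set_printoptions(suppress=True,precision=4)
def ends(im):
    hsv=cv2.cvtColor(im,cv2.COLOR_RGB2HSV);m=cv2.inRange(hsv,(5,150,100),(17,255,255));k,l,st,ce=cv2.connectedComponentsWithStats(m)
    i=[i for i in range(1,k) if st[i,4]>50 and 360<ce[i][0]<395 and 210<ce[i][1]<245][0]
    y,x=np.where(l==i); t=y<=y.min()+3; b=y>=y.max()-3
    return (x[t].mean(),y[t].mean()),(x[b].mean(),y[b].mean())
for lab in('before','now'):
    if lab=='before': A,B=[cv2.imread(f'pics/{f}.png')[:,:,::-1].copy() for f in('s5','d5')]
    else: A,B=save('scene','s8'),save('side','d8')
    a,b=ends(A),ends(B)
    for j,nm in enumerate(('top','bottom')):
        # cameras are close: use the leg's plane (n constant) instead of triangulating
        for cam,e in(('scene',a),('side',b)):
            o,d=ray(cam,e[j]); nn=-.052-.080; p=o+d*((nn-o@N)/(d@N)); print(lab,nm,cam,np.round(e[j],1),'u %.4f z %.4f'%(p@U,p[2]))
a,b=[cv2.imread(f'pics/{f}.png') for f in('s8','d8')]
cv2.imwrite('pics/c8.png',np.hstack([cv2.resize(x,(400,267),interpolation=cv2.INTER_CUBIC) for x in (a[180:260,290:410],b[175:255,280:400])]))
```

```text
before top scene [381.5 228.8] u 0.7137 z 0.0543
before top side [369.  215.6] u 0.7141 z 0.0527
before bottom scene [387.8 241.3] u 0.7355 z 0.0127
before bottom side [375.7 228.2] u 0.7368 z 0.0115
now top scene [383.8 224. ] u 0.7187 z 0.0645
now top side [371.3 210.8] u 0.7197 z 0.0628
now bottom scene [379.8 242.5] u 0.7128 z 0.0188
now bottom side [368.3 229.4] u 0.7150 z 0.0162
```

Both views put the leg foot about 6 mm ahead of its hinge, where before it was 22 mm behind, and the leg's pose did not change over the last step. So the legs are at their end stop, and I'll stop lifting here and ease the press down.

Run:
```python
from h import *
np.set_printoptions(suppress=True,precision=4)
C=cmd()
for i in range(10): Q=arc(-.02,C);print(delta(C,Q));C=Q
```

```text
[ 0.0078  0.0016  0.0037 -0.0013  0.0062  0.    ]
[ 0.0079  0.0016  0.0036 -0.0013  0.0062  0.    ]
[ 0.008   0.0016  0.0034 -0.0013  0.0062  0.    ]
[ 0.008   0.0017  0.0033 -0.0013  0.0062  0.    ]
[ 0.0081  0.0017  0.0031 -0.0013  0.0062  0.    ]
[ 0.0081  0.0017  0.0029 -0.0013  0.0062 -0.    ]
[ 0.0082  0.0017  0.0028 -0.0013  0.0062  0.    ]
[ 0.0082  0.0017  0.0026 -0.0013  0.0062  0.    ]
[ 0.0083  0.0017  0.0024 -0.0013  0.0062 -0.    ]
[ 0.0083  0.0017  0.0023 -0.0013  0.0062  0.    ]
```

Emit:
{"op": "send_rows", "data": {
  "series": [
    [0.0016,0.0003,0.0007,-0.0003,0.0012,0,1],
    [0.0031,0.0006,0.0015,-0.0005,0.0025,0,1],
    [0.0047,0.001,0.0022,-0.0008,0.0037,0,1],
    [0.0062,0.0013,0.003,-0.001,0.005,0,1],
    [0.0078,0.0016,0.0037,-0.0013,0.0062,0,1]
  ]
}}

```text
t: 16.7
position: [0.527, 0.0543, 0.2212]
orientation: [-3.141, 0.062, 0.203]
ft_force: [-1.7, -0.4, 6.5]
finger_gap: 0.0216
finger_force: 45.0
```

Emit:
{"op": "send_rows", "data": {
  "series": [
    [0.0016,0.0003,0.0007,-0.0003,0.0012,0,1],
    [0.0032,0.0006,0.0014,-0.0005,0.0025,0,1],
    [0.0047,0.001,0.0022,-0.0008,0.0037,0,1],
    [0.0063,0.0013,0.0029,-0.001,0.005,0,1],
    [0.0079,0.0016,0.0036,-0.0013,0.0062,0,1]
  ]
}}

```text
t: 17.12
position: [0.5308, 0.0551, 0.2227]
orientation: [-3.141, 0.082, 0.203]
ft_force: [-0.9, -0.6, 3.5]
finger_gap: 0.0219
finger_force: 45.0
```

Emit:
{"op": "send_rows", "data": {
  "series": [
    [0.0016,0.0003,0.0007,-0.0003,0.0012,0,1],
    [0.0032,0.0006,0.0014,-0.0005,0.0025,0,1],
    [0.0048,0.001,0.002,-0.0008,0.0037,0,1],
    [0.0064,0.0013,0.0027,-0.001,0.005,0,1],
    [0.008,0.0016,0.0034,-0.0013,0.0062,0,1]
  ]
}}

```text
t: 17.53
position: [0.5346, 0.0559, 0.2238]
orientation: [-3.141, 0.103, 0.203]
ft_force: [0.9, 0.0, -1.3]
finger_gap: 0.0218
finger_force: 45.0
```

Run:
```python
from h import *
for r in ([0.0078, 0.0016, 0.0037, -0.0013, 0.0062, 0],[0.0079, 0.0016, 0.0036, -0.0013, 0.0062, 0],[0.008, 0.0016, 0.0034, -0.0013, 0.0062, 0]): applied(r)
show();legs();mark()
```

```text
t 17.53 meas-cmd mm [ 0.5  0.1 -0.1] rot mrad [ 0.3 -1.3 -0.1] F [ 0.9  0.  -1.3] M [-0.04 -0.45 -0.05] Fu 0.86 gap 0.0218
scene [([334.6, 192.5], [333, 188, 7, 13, 30]), ([381.0, 235.9], [377, 224, 10, 23, 108])]
side [([326.4, 183.9], [325, 182, 5, 6, 18]), ([369.1, 222.6], [365, 211, 10, 22, 109])]
scene mark before/now [[([347.7, 218.9], 123)], [([348.9, 215.8], 147)]]
side mark before/now [[([337.7, 208.7], 117)], [([338.8, 205.3], 125)]]
```

The handle load is gone (Fz ≈ −1.3 N, bar weight only) and the mark holds about 7 mm above its start, so the press stands on its legs. I'll lower the toe clear of the lip and then draw the bar out along its own axis.

Run:
```python
from h import *
np.set_printoptions(suppress=True,precision=4)
C=cmd()
for i in range(3): 
    Q=arc(-.05,C)
    if i==2: Q[2,3]+=.001
    print(delta(C,Q));C=Q
bx=C[:3,0];Q=C.copy();Q[:3,3]-=.05*bx;print('draw 50mm',delta(C,Q),Q[:3,3])
```

```text
[ 0.0202  0.0042  0.0078 -0.0032  0.0156  0.    ]
[ 0.0205  0.0042  0.0068 -0.0032  0.0156 -0.    ]
[ 0.0208  0.0043  0.0077 -0.0032  0.0156 -0.    ]
draw 50mm [-0.0948 -0.0195  0.0252  0.      0.      0.    ] [0.5175 0.0524 0.2476]
```

Emit:
{"op": "send_rows", "data": {
  "series": [
    [0.003,0.0006,0.0016,-0.0006,0.0031,0,1],
    [0.006,0.0012,0.0031,-0.0013,0.0062,0,1],
    [0.009,0.0019,0.0047,-0.0019,0.0094,0,1],
    [0.0127,0.0026,0.0062,-0.0026,0.0125,0,1],
    [0.0164,0.0034,0.0078,-0.0032,0.0156,0,1]
  ]
}}

```text
t: 18.15
position: [0.5427, 0.0577, 0.228]
orientation: [-3.141, 0.155, 0.203]
ft_force: [1.1, 0.6, -0.5]
finger_gap: 0.0216
finger_force: 45.0
```

Emit:
{"op": "send_rows", "data": {
  "series": [
    [0.0041,0.0008,0.0014,-0.0006,0.0031,0,1],
    [0.0082,0.0017,0.0027,-0.0013,0.0062,0,1],
    [0.0123,0.0025,0.0041,-0.0019,0.0094,0,1],
    [0.0164,0.0034,0.0054,-0.0026,0.0125,0,1],
    [0.0205,0.0042,0.0068,-0.0032,0.0156,0,1]
  ]
}}

```text
t: 18.57
position: [0.5529, 0.0598, 0.2313]
orientation: [-3.141, 0.205, 0.203]
ft_force: [1.8, 0.3, -0.4]
finger_gap: 0.0216
finger_force: 45.0
```

Emit:
{"op": "send_rows", "data": {
  "series": [
    [0.0042,0.0009,0.0015,-0.0006,0.0031,0,1],
    [0.0083,0.0017,0.0031,-0.0013,0.0062,0,1],
    [0.0125,0.0026,0.0046,-0.0019,0.0094,0,1],
    [0.0166,0.0034,0.0062,-0.0026,0.0125,0,1],
    [0.0208,0.0043,0.0077,-0.0032,0.0156,0,1]
  ]
}}

```text
t: 18.98
position: [0.5631, 0.0618, 0.235]
orientation: [-3.141, 0.256, 0.203]
ft_force: [1.5, 0.5, -0.1]
finger_gap: 0.0216
finger_force: 45.0
```

Run:
```python
from h import *
for r in ([0.0164, 0.0034, 0.0078, -0.0032, 0.0156, 0],[0.0205, 0.0042, 0.0068, -0.0032, 0.0156, 0],[0.0208, 0.0043, 0.0077, -0.0032, 0.0156, 0]): applied(r)
show();legs();mark()
```

```text
t 18.98 meas-cmd mm [ 0.1  0.  -0. ] rot mrad [-0.3  1.3 -0.1] F [ 1.5  0.5 -0.1] M [ 0.22 -0.86 -0.01] Fu 1.61 gap 0.0216
scene [([334.6, 192.5], [333, 188, 7, 13, 30]), ([381.0, 235.9], [377, 224, 10, 23, 108])]
side [([326.4, 183.9], [325, 182, 5, 6, 18]), ([369.1, 222.6], [366, 211, 8, 22, 108])]
scene mark before/now [[([347.7, 218.9], 123)], [([349.0, 215.5], 123)]]
side mark before/now [[([337.7, 208.7], 117)], [([338.9, 205.5], 119)]]
```

Emit:
{"op": "send_rows", "data": {
  "series": [
    [-0.006,-0.0012,0.002,0,0,0,1],
    [-0.014,-0.0029,0.0042,0,0,0,1],
    [-0.024,-0.0049,0.007,0,0,0,1],
    [-0.034,-0.007,0.0097,0,0,0,1],
    [-0.044,-0.009,0.0124,0,0,0,1]
  ]
}}

```text
t: 19.6
position: [0.5401, 0.0571, 0.2413]
orientation: [-3.141, 0.255, 0.203]
ft_force: [2.3, 1.0, -2.5]
finger_gap: 0.0216
finger_force: 45.0
```

Emit:
{"op": "send_rows", "data": {
  "series": [
    [-0.014,-0.0029,0.0042,0,0,0,1],
    [-0.028,-0.0058,0.0084,0,0,0,1],
    [-0.044,-0.009,0.013,0,0,0,1],
    [-0.06,-0.0123,0.018,0,0,0,1],
    [-0.076,-0.0156,0.023,0,0,0,1]
  ]
}}

```text
t: 20.02
position: [0.5016, 0.0492, 0.2527]
orientation: [-3.141, 0.257, 0.203]
ft_force: [-0.3, -0.1, -2.0]
finger_gap: 0.0219
finger_force: 45.0
```

Run:
```python
from h import *
from scipy.spatial.transform import Slerp
np.set_printoptions(suppress=True,precision=4)
applied([-0.044, -0.009, 0.0124, 0, 0, 0]);applied([-0.076, -0.0156, 0.023, 0, 0, 0])
show();legs();mark()
C=cmd();bx,bz=C[:3,0],-C[:3,2];tip=C[:3,3]+(.121-XB)*bx+(.0094-ZB)*bz;print('tip u,z',tip@U,tip[2])
A=C.copy();A[2,3]+=.06;print('up',delta(C,A))
G=np.eye(4);G[:3,:3]=Rot.from_euler('xyz',[np.pi,0,1.8794]).as_matrix();G[:3,3]=[.505,.0333,.2737]
sl=Slerp([0,1],Rot.from_matrix([A[:3,:3],G[:3,:3]]));P=A
for f in(1/3,2/3,1):
    Q=np.eye(4);Q[:3,:3]=sl(f).as_matrix();Q[:3,3]=A[:3,3]+f*(G[:3,3]-A[:3,3]);print(delta(P,Q));P=Q
```

```text
t 20.02 meas-cmd mm [-1.4 -0.3  0. ] rot mrad [-0.4  1.6 -0. ] F [-0.3 -0.1 -2. ] M [ 0.07 -0.29  0.02] Fu -0.3 gap 0.0219
scene [([334.6, 192.5], [333, 188, 7, 13, 31]), ([381.0, 236.0], [377, 224, 10, 23, 109])]
side [([326.1, 186.5], [325, 182, 5, 12, 26]), ([369.1, 222.6], [365, 211, 9, 22, 107])]
scene mark before/now [[([347.7, 218.9], 123)], [([348.9, 215.8], 144)]]
side mark before/now [[([337.7, 208.7], 117)], [([338.9, 205.4], 125)]]
tip u,z 0.6404400873631589 0.026353265195634995
up [0.   0.   0.12 0.   0.   0.  ]
[ 0.0013 -0.0108 -0.026   0.0263 -0.0154  0.1768]
[ 0.0013 -0.0108 -0.026   0.0263 -0.0154  0.1768]
[ 0.0013 -0.0108 -0.026   0.0263 -0.0154  0.1768]
```

Emit:
{"op": "send_rows", "data": {
  "series": [
    [0,0,0.02,0,0,0,1],
    [0,0,0.05,0,0,0,1],
    [0,0,0.08,0,0,0,1],
    [0,0,0.11,0,0,0,1],
    [0,0,0.12,0,0,0,1]
  ]
}}

```text
t: 20.63
position: [0.5039, 0.0498, 0.3151]
orientation: [-3.141, 0.251, 0.203]
ft_force: [0.5, 0.6, -2.4]
finger_gap: 0.0216
finger_force: 45.0
```

Emit:
{"op": "send_rows", "data": {
  "series": [
    [0.0014,-0.0022,-0.0052,0.0053,-0.0031,0.0354,1],
    [0.0028,-0.0043,-0.0104,0.0105,-0.0062,0.0707,1],
    [0.0042,-0.0065,-0.0156,0.0158,-0.0092,0.1061,1],
    [0.0056,-0.0086,-0.0208,0.021,-0.0123,0.1414,1],
    [0.007,-0.0108,-0.026,0.0263,-0.0154,0.1768,1]
  ]
}}

```text
t: 21.05
position: [0.5066, 0.0442, 0.2995]
orientation: [-3.09, 0.174, 0.775]
ft_force: [0.1, -0.3, -2.5]
finger_gap: 0.0217
finger_force: 45.0
```

Emit:
{"op": "send_rows", "data": {
  "series": [
    [0.0014,-0.0022,-0.0052,0.0053,-0.0031,0.0354,1],
    [0.0028,-0.0043,-0.0104,0.0105,-0.0062,0.0707,1],
    [0.0042,-0.0065,-0.0156,0.0158,-0.0092,0.1061,1],
    [0.0056,-0.0086,-0.0208,0.021,-0.0123,0.1414,1],
    [0.007,-0.0108,-0.026,0.0263,-0.0154,0.1768,1]
  ]
}}

```text
t: 21.47
position: [0.5101, 0.0387, 0.2865]
orientation: [-3.091, 0.079, 1.331]
ft_force: [0.2, 0.5, -2.9]
finger_gap: 0.0215
finger_force: 45.0
```

Emit:
{"op": "send_rows", "data": {
  "series": [
    [0.0014,-0.0022,-0.0052,0.0053,-0.0031,0.0354,1],
    [0.0028,-0.0043,-0.0104,0.0105,-0.0062,0.0707,1],
    [0.0042,-0.0065,-0.0156,0.0158,-0.0092,0.1061,1],
    [0.0056,-0.0086,-0.0208,0.021,-0.0123,0.1414,1],
    [0.007,-0.0108,-0.026,0.0263,-0.0154,0.1768,1]
  ]
}}

```text
t: 21.88
position: [0.5136, 0.0332, 0.2736]
orientation: [3.141, -0.0, 1.885]
ft_force: [0.7, -0.1, -2.4]
finger_gap: 0.0214
finger_force: 45.0
```

Emit:
{"op": "send_rows", "data": {
  "series": [
    [0,0,-0.03,0,0,0,1],
    [0,0,-0.06,0,0,0,1],
    [0,0,-0.09,0,0,0,1],
    [0,0,-0.12,0,0,0,1],
    [0,0,-0.13,0,0,0,1]
  ]
}}

```text
t: 22.3
position: [0.5129, 0.0329, 0.2068]
orientation: [-3.138, -0.001, 1.879]
ft_force: [-1.1, 0.1, -1.2]
finger_gap: 0.0213
finger_force: 45.0
```

Run:
```python
from h import *
applied([0,0,.12,0,0,0])
for _ in range(3): applied([0.007, -0.0108, -0.026, 0.0263, -0.0154, 0.1768])
applied([0,0,-.13,0,0,0]);show();T=cmd();print(T[:3,3],Rot.from_matrix(T[:3,:3]).as_euler('xyz'))
# shaft tilt check: width of shaft seen by wrist at rows
im=save('wrist','w9');np.save('T9.npy',pose())
for v in (5,20,40,60,80,100,120):
    g=im[v,280:360].astype(int);k=np.where(g[:,0]-g[:,1]<60)[0];print(v,280+k.min() if len(k) else None,280+k.max() if len(k) else None)
```

```text
t 22.3 meas-cmd mm [-0.6 -0.4 -1.9] rot mrad [-0.5  3.1 -0.3] F [-1.1  0.1 -1.2] M [-0.17 -0.13  0.06] Fu -1.08 gap 0.0213
[0.5135 0.0333 0.2087] [-3.14124352e+00 -6.64367500e-05  1.87921392e+00]
5 303 338
20 303 338
40 303 338
60 304 337
80 304 337
100 304 337
120 304 336
```

Emit:
{"op": "send_rows", "data": {
  "series": [
    [0,0,-0.008,0,0,0,1],
    [0,0,-0.016,0,0,0,1],
    [0,0,-0.023,0,0,0,1],
    [0,0,-0.028,0,0,0,1],
    [0,0,-0.028,0,0,0,1]
  ]
}}

```text
t: 22.77
position: [0.5135, 0.0333, 0.1946]
orientation: [-3.141, 0.0, 1.879]
ft_force: [0.4, 0.7, -2.2]
finger_gap: 0.0218
finger_force: 45.0
```

Emit:
{"op": "send_rows", "data": {
  "series": [
    [0,0,0,0,0,0,1],
    [0,0,-0.001,0,0,0,1],
    [0,0,-0.002,0,0,0,1],
    [0,0,-0.002,0,0,0,1],
    [0,0,-0.002,0,0,0,1]
  ]
}}

```text
t: 23.18
position: [0.5136, 0.0333, 0.1939]
orientation: [3.142, 0.0, 1.879]
ft_force: [0.1, 0.3, -1.6]
finger_gap: 0.0216
finger_force: 45.0
```

Now I'll open the gripper, wait for it, and rise.

Emit:
{"op": "send_rows", "data": {
  "series": [
    [0,0,-0.001,0,0,0,0.4],
    [0,0,-0.001,0,0,0,0.4],
    [0,0,-0.001,0,0,0,0.2],
    [0,0,-0.001,0,0,0,0.2],
    [0,0,-0.001,0,0,0,0.2]
  ]
}}

```text
t: 23.6
position: [0.5135, 0.0334, 0.1932]
orientation: [-3.141, -0.0, 1.879]
ft_force: [-0.0, 0.8, 0.3]
finger_gap: 0.0365
finger_force: 0.0
```

Emit:
{"op": "send_rows", "data": {
  "series": [
    [0,0,0,0,0,0,-0.2],
    [0,0,0,0,0,0,-0.2],
    [0,0,0,0,0,0,-0.2],
    [0,0,0,0,0,0,-0.2],
    [0,0,0,0,0,0,-0.2]
  ]
}}

```text
t: 24.02
position: [0.5134, 0.0333, 0.1932]
orientation: [-3.141, -0.0, 1.879]
ft_force: [0.1, -0.8, -0.2]
finger_gap: 0.0553
finger_force: 0.0
```

Emit:
{"op": "send_rows", "data": {
  "series": [
    [0,0,0.01,0,0,0,-0.2],
    [0,0,0.04,0,0,0,-0.2],
    [0,0,0.1,0,0,0,-0.2],
    [0,0,0.17,0,0,0,-0.2],
    [0,0,0.25,0,0,0,-0.2]
  ]
}}

```text
t: 24.43
position: [0.5127, 0.0333, 0.3187]
orientation: [-3.138, -0.001, 1.88]
ft_force: [1.8, -1.1, -0.3]
finger_gap: 0.0549
finger_force: 0.0
```

Emit:
{"op": "send_rows", "data": {
  "series": [
    [-0.02,-0.06,0.06,0,0,0,-0.2],
    [-0.04,-0.12,0.12,0,0,0,-0.2],
    [-0.06,-0.18,0.14,0,0,0,-0.2],
    [-0.06,-0.2,0.14,0,0,0,-0.2],
    [-0.06,-0.2,0.14,0,0,0,-0.2]
  ]
}}

```text
t: 24.85
position: [0.4831, -0.0697, 0.3891]
orientation: [3.141, 0.003, 1.873]
ft_force: [-0.1, -0.2, 0.1]
finger_gap: 0.0552
finger_force: 0.0
```

Run:
```python
from h import *
a=save('scene','s10');legs();mark();T=pose();w=save('wrist','w10');s=arm.state();print(s['t'],s['position'],s['ft_force'],s['joint_vel'].round(3))
cv2.imwrite('pics/c10.png',np.vstack([cv2.resize(a[170:300,225:445],(640,378),interpolation=cv2.INTER_CUBIC),cv2.resize(w[0:320,0:640],(440,220))[:, :].copy() if 0 else np.pad(cv2.resize(w[0:320],(440,220)),((0,0),(0,200),(0,0)))])[:,:,::-1])
```

```text
scene [([334.6, 192.5], [333, 188, 7, 13, 30]), ([380.9, 236.1], [377, 224, 10, 23, 110])]
side [([326.5, 183.8], [325, 182, 5, 6, 17]), ([369.1, 222.8], [365, 211, 9, 22, 109])]
scene mark before/now [[([347.7, 218.9], 123)], [([349.0, 215.8], 146)]]
side mark before/now [[([337.7, 208.7], 117)], [([338.9, 205.4], 122)]]
25.15 [ 0.48359294 -0.06504557  0.3874194 ] [-0.37706715 -0.55226684 -0.46060237] [ 0.001 -0.001  0.003 -0.002 -0.001  0.001  0.002]
```

View pics/c10.png

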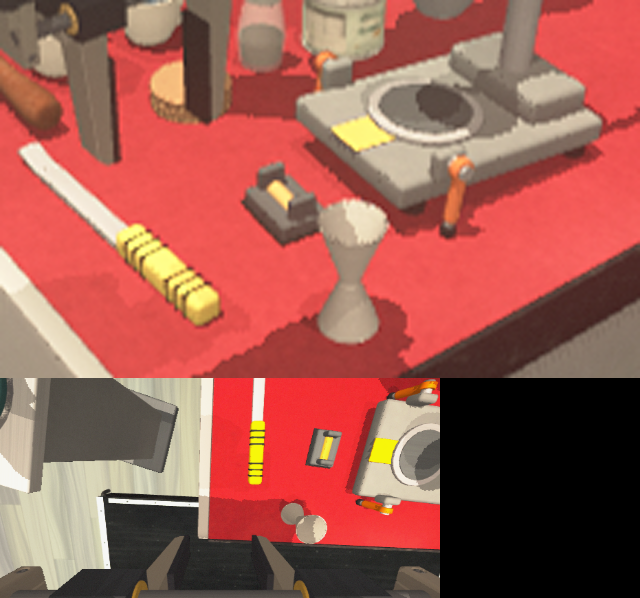

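The last picture shows the bar flat on the counter at crop (20,150)-(215,310). The press stands raised on its forward-swung orange legs, with the near foot at (448,230). The fulcrum and bystanders are in place, and the arm is clear.

```bash
python3 -c "
from rig import arm
print(arm.hand_in())"
```

```text
the job is handed in; nothing more can be done
None
```

The job is handed in at about 25 s: the press was levered up until its legs swung fully down and now stands on them, the bar lies flat clear of the press and block, and the press may have slid back about 2 mm during prying.

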